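# Make the tabletop press ready and run the lino block through

## Task

Make the little press ready: holding the bench brush, sweep all the offcuts off the bed into the scrap tray beside it without fingering them on the bed, then check the roller gap with the flat gauge, sliding its blade along the bed, square under the roller, until its scribed line is level with the roller's front and keeping it there a moment, first close to the roller's near end (towards the robot), then close to its far end. Then lay the lino block face up, square and midway across the bed, wholly in front of the roller with the bed still out on the loading side, and push the bed by its handle all the way through to its stop so that the block comes out behind the roller. Leave all offcuts in the tray (any that land elsewhere may be put there by hand), brush and gauge back on the cutting mat, and the bottle, ink tin and ink roller undisturbed.

Things in the scene. Friction and masses are not known exactly. Their poses are not given: they have to be found in the camera images.
- press: grey tabletop press, fixed. Origin on the table under the roller's middle. x runs along the roller (+x to its far end, away from the robot; -x to the near end), y along the bed's travel (-y is the loading side). Two rails carry the bed (at x = +-60 mm, 24 mm wide, y from -130 to +130 mm). The bed's top is 57 mm above the table; the gap between it and the roller's underside is 11 mm.
- press_beam (a point): middle of the press's top beam, 178 mm above the table; the beam is 36 mm deep (press y), 24 mm high, and joins two side frames at 108 mm to either side (press x), each 20 mm thick, 60 mm deep in y, 195 mm high, with a screw on top up to 235 mm. A star wheel, not used, is on the near frame: press x -148 to -118 mm, y within 62 mm, 36 to 160 mm high.
- roller (a point): centre of the steel roller, on its axis, 98 mm above the table; 60 mm diameter, 190 mm long along the press's x, free to turn. Its front is 30 mm from here towards press -y. Close to an end means that the middle of the gauge's blade is about 55 mm (35 to 75) from here along press -x (near) or +x (far).
- bed (a joint): travel of the press bed, m: 0 = fully out on the loading side (press -y), 0.25 = fully through against its stop. It is pushed along the press's +y, and its friction (about 4 N) keeps it where it is left.
- bed_top (a point): middle of the bed's top face. The bed is a flat aluminium plate, 170 mm along the press's x, 360 mm along its y, 12 mm thick, no rims; at travel 0 this point is 160 mm from the roller towards press -y.
- bed_handle (a point): middle of the bed's handle: a horizontal round bar 12 mm thick and 90 mm long, along the press's x, 51 mm above the table, 40 mm out from the -y end of the bed (34 mm clear between bar and bed).
- tray: low open sheet-metal scrap tray on the table, fixed, along the far (+x) side of the bed on the loading side: 110 mm (its x) by 260 mm (its y), 36 mm high, walls 3 mm, axes parallel to the press's. Its inner long wall stands under the bed's edge (the bed overhangs it by 9 mm). Origin: centre of its underside.
- mat: green cutting mat, 260 mm (its x) by 220 mm (its y), 3 mm thick, fixed to the table; the brush and the gauge lie on it. Origin: centre of its underside.
- brush: bench brush standing on its bristles: wooden stock 150 x 30 mm, 34 to 58 mm up; stiff bristles below it, 140 x 26 mm, 34 mm long; a 22 mm wide handle goes 90 mm on beyond the stock's -x end. 160 g, balanced about 10 mm from the origin towards the handle. Origin: centre of the bristles' underside; x along the length, away from the handle; z up.
- gauge: flat steel-coloured setting gauge: blade 150 mm long (its x), 36 mm wide, 8 mm thick, with an upright wooden grip on its rear part (44 mm along the blade, 16 mm thick, from 8 to 54 mm up), centred 50 mm behind the origin. Origin: centre of the blade's underside; +x to the blade's tip (75 mm ahead). 220 g.
- gauge_line (a point): middle of the dark line scribed across the top of the blade, 55 mm behind its tip, 20 mm ahead of the gauge's origin; inserted fully, this line is level with the roller's front.
- block: lino block: a flat plate 50 mm (its x) by 76 mm (its y), 8 mm thick, 40 g, plywood with the carved brown lino face up; at the start it lies on the table to the left of the press. Origin: centre of its underside, z out of the lino face.
- chip1: wooden offcut, a chunky stepped scrap about 18-24 x 15-18 mm and 12-16 mm high, 14 g; lies loose on the press bed at the start (may be absent). Origin: centre of its underside.
- chip2: wooden offcut, a chunky stepped scrap about 18-24 x 15-18 mm and 12-16 mm high, 14 g; lies loose on the press bed at the start (may be absent). Origin: centre of its underside.
- chip3: wooden offcut, a chunky stepped scrap about 18-24 x 15-18 mm and 12-16 mm high, 14 g; lies loose on the press bed at the start (may be absent). Origin: centre of its underside.
- chip4: wooden offcut, a chunky stepped scrap about 18-24 x 15-18 mm and 12-16 mm high, 14 g; lies loose on the press bed at the start (may be absent). Origin: centre of its underside.
- chip5: wooden offcut, a chunky stepped scrap about 18-24 x 15-18 mm and 12-16 mm high, 14 g; lies loose on the press bed at the start (may be absent). Origin: centre of its underside.
- medium_bottle: bystander: amber bottle, 48 mm diameter, 105 mm high. Origin: centre of its underside.
- ink_tin: bystander: ink tin, 68 mm diameter, 48 mm high. Origin: centre of its underside.
- brayer: bystander: ink roller with wooden handle, about 140 mm long, 35 mm high. Origin: underneath the middle of its rubber roll.
Not all that is in view belongs to the job. Of the things that look like the brush, the smaller one is meant.

How it is judged:
By the outcome, as a careful person would: the job done as asked, in the order asked, and still so for the second after the job is handed in, with the robot touching nothing.
Of chip1, chip2, chip3, chip4, chip5 only 3 to 5 are there at a start; the rules pass over those that are not, and their reading is None.
At some moment in a run one of chip1, chip2, chip3, chip4, chip5, block, gauge may be knocked a few centimetres aside while the robot is not near it.
It also fails if it takes over 192 s, if anything falls off the work surface, if the arm or the gripper's body presses on something with over 40 N, if the wrist force passes 120 N, or if a joint passes its speed limit or range.

## Robot

A 7-joint arm with a two-finger parallel gripper is mounted at the origin on the work surface. World frame = base frame: x ahead of the robot, y to its left, z up, the work surface at z = 0. Lengths are in m, angles in rad, forces in N, time in s.
With the tool pointing down it reaches from about 0.425 to 0.8 m from the base axis. Payload 8.3 kg.
Tool frame: the origin (TCP) lies at the very end of the fingers, on their centre line; the grasp point (between the pads) lies 19 mm behind it (arm.grip_point_offset is the x of the grasp point in the tool frame, in m); x points along the fingers, y is the direction in which the jaws open and shut, and the axes are right-handed (so a half turn about x gives the same grasp; the last joint's range is limited). The gripper opens to 85 mm and grips with 20 to 120 N. Pads are 22 mm wide; open, the fingers measure 114 mm over their backs; the gripper's body (76 mm by 85 mm) begins 54 mm behind the grasp point. The pads swing forward as they close: fully open they stand 13 mm farther back than shut.
Start: joints at [-1.294, 0.383, 0.016, 1.37, -0.006, 1.388, -0.046], TCP at [0.208, 0.589, 0.231] pointing down, gripper open.
Joint ranges: [-2.95, 2.95], [-0.25, 2.06], [-1.52, 1.56], [0.18, 2.33], [-1.44, 4.58], [0.02, 2.06], [-3.01, 3.01]. Speed limits (rad/s): [2.39, 2.39, 3.01, 3.01, 3.14, 3.14, 3.14].

## Interface

Orientations are given as a rotation vector (axis times angle).
In Python, from bench import arm gives the robot as it stands.
- The arm moves only by the shell command python3 -m creep 'ROWS' [FORCE]. ROWS is JSON, a list of rows, each a list of 3 entries, a list of its own where there are three numbers: the shift along the tool's x, y, z in mm, then the turn, a rotation vector about the tool's x, y, z in rad, then the closure, from 0 (fully open) to 1 (shut). A call has 1 to 20 rows; each row is the pose to reach, as a shift and turn from the pose measured when the call began, along the tool's axes at that moment; what a row does not reach only later rows make up. A row lasts 1/10 s, in which the tool goes at most 50 mm and 8.59 degrees, less where a joint would pass 70% of its speed; a pose out of reach is approached as far as the arm can. A call with a gripper value outside its range is refused whole. The fingers move at their own pace and stop on an object; FORCE is the grip in N (left out, the last holds). Time passes only in rows, so rows that repeat a pose let the fingers close. It gives the time, the measured TCP pose, the force and the opening at its end, in the units of the state.
- arm.get_state(): the state, without advancing time (a new reading comes with each control period).
- arm.grab_frame(name): name is "side" or "top" or "wrist"; returns the picture (400x640x3 uint8, red, green, blue); there is no depth.
- arm.camera_model(name): a dict with "fx", "fy", "cx", "cy" (pixels), "D" ([k1, k2, p1, p2, k3] as OpenCV has them; the pictures are not rectified), "camera_from_world" (4x4, takes a point from world to camera coordinates). Camera axes: x right, y up, looking along -z (the intrinsics and any distortion apply to the point x, -y, -z); pixel columns grow to the right and rows downward; lengths in m; the calibration is good to about 2 mm. A picture is of the moment at which its call begins: read the wrist's pose just before it. camera_model takes no time and is no camera call; for the wrist camera it gives the pose at the moment of the call.
- arm.close_job(): hands the job in, once; it reports no verdict.
Trained networks look in the newest picture that a camera, given by its name, has taken for a name from the list of things; names that differ only in an ending like _2 or _b are one class to them, and where a whole thing is asked for, a point or a joint stands for the part that bears it (a point fixed in the world has none). Each returns a list of dicts, best first, with "confidence" (0 to 1); they miss things now and then, are a little off and sometimes report something else, mostly with a low value. They report only what shows in the picture. A call takes as long as a camera call. They do not tell look-alikes from the thing itself.
- arm.boxes_of(camera, query): "position" ([x, y, z] in m, in world coordinates, good to about 4 mm: the middle of the surface that is visible of it).
The state is a dict: "t": time; "q": joint angles; "qvel": joint speeds; "joint_efforts": joint torques, N m; "eef_pos": TCP position; "orientation": TCP orientation; "force": force on the tool from outside, world axes, zero at the start; "torque": the same for the moment, N m; "grip_width": finger opening in m.
Only numpy, scipy, OpenCV 4.12 (cv2) and the standard library are available. Lean on these libraries where they do the work, as an engineer would, in place of code of your own. Each camera call takes 0.05 s, during which the arm holds its last target.

## Working session

There is one attempt and no reset: what is moved stays moved. The work goes in short steps, Python scripts to look and compute and a shell command to move; the robot and the scene stay as the last step left them, time stands still between calls to the robot, and variables do not carry over. Pictures are saved under pics/ and viewed, and the job is handed in when it is done.

```bash
ls; mkdir -p pics
python3 - <<'E'
from bench import arm
import cv2,numpy as np
print(arm.get_state())
for n in("side","top","wrist"):
    f=arm.grab_frame(n); cv2.imwrite(f"pics/{n}0.png",f[:,:,::-1])
    m=arm.camera_model(n); print(n,m)
E
```

```text
pics
{'t': 0.0, 'q': array([-1.29389321,  0.38422613,  0.01638148,  1.37119378, -0.0062979 ,
        1.38820033, -0.04648145]), 'qvel': array([-7.52844755e-04,  1.02883290e-03, -1.30753409e-05,  2.75284611e-04,
       -1.91201262e-04, -6.32721137e-04, -8.51833701e-04]), 'joint_efforts': array([ 7.01349472e-04, -6.27602148e+01,  8.44612252e-01, -3.71812892e+01,
        1.65556121e-02,  1.41418606e-02, -4.30633492e-06]), 'eef_pos': array([0.20811215, 0.58878244, 0.23026849]), 'orientation': array([ 0.26505756,  1.55460018, -0.26814257]), 'force': array([-0.48161309, -0.65475754, -0.01885867]), 'torque': array([-0.01667019, -0.01402162, -0.01577178]), 'grip_width': 0.08524642202446799}
side {'fx': 430.5282512376712, 'fy': 430.5282512376712, 'cx': 309.22026512232816, 'cy': 196.27317204701745, 'D': array([-0.01751207,  0.        ,  0.        ,  0.        ,  0.        ]), 'camera_from_world': array([[-0.99947624, -0.02893466,  0.01449217,  0.44105848],
       [ 0.03106959, -0.73273717,  0.67980212, -0.12370898],
       [-0.00905089,  0.67989633,  0.73325238, -1.12665372],
       [ 0.      
[... 241 characters left out ...]
rld': array([[ 0.00644069, -0.99991953,  0.01092908, -0.03661794],
       [ 0.99761456,  0.00717625,  0.06865632, -0.44945178],
       [-0.06872922,  0.01046081,  0.99758051, -1.33990981],
       [ 0.        ,  0.        ,  0.        ,  1.        ]])}
wrist {'fx': 282.6126475620319, 'fy': 282.6126475620319, 'cx': 319.8437845018959, 'cy': 196.21793619796003, 'D': array([0.01236144, 0.        , 0.        , 0.        , 0.        ]), 'camera_from_world': array([[ 0.33358855,  0.94271814, -0.00108941, -0.62378129],
       [-0.90526103,  0.32001111, -0.27945546,  0.0354801 ],
       [-0.26309911,  0.09420934,  0.96015804, -0.37871869],
       [ 0.        ,  0.        ,  0.        ,  1.        ]])}
```

View pics/top0.png

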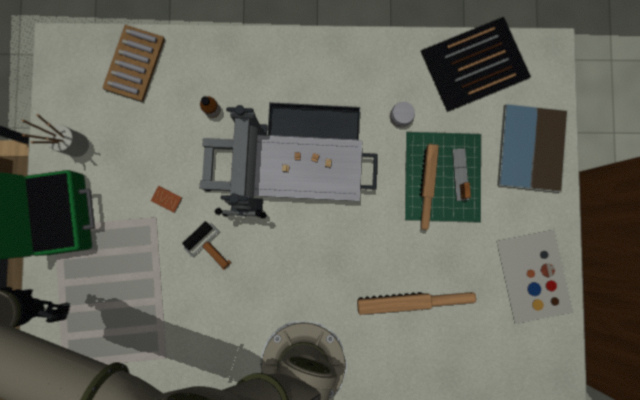

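View pics/side0.png

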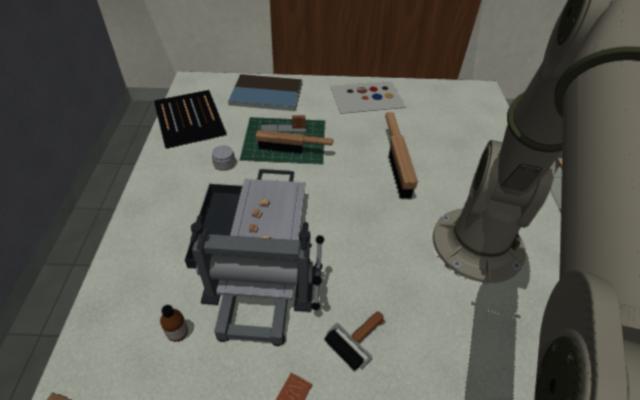

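View pics/wrist0.png

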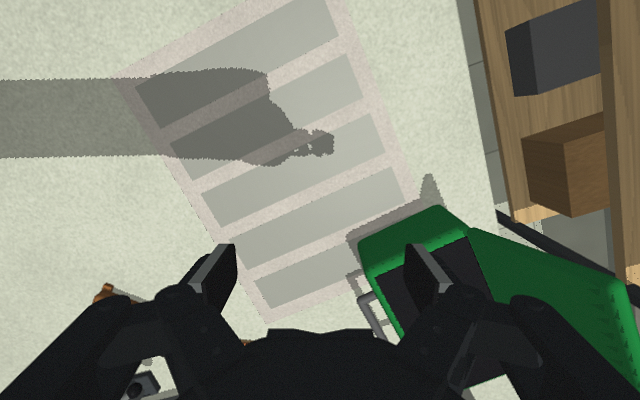

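Run:
```python
from bench import arm
import numpy as np
np.set_printoptions(precision=3,suppress=True)
for n in ["press","roller","bed_top","bed_handle","tray","mat","brush","gauge","block","chip1","medium_bottle","ink_tin","brayer"]:
    try:
        for d in arm.boxes_of("top",n)[:7]: print(n,round(d["confidence"],2),np.array(d["position"]))
    except Exception as e: print(n,e)
for n in ["press_beam","gauge","gauge_line","brush","chip1","bed_handle","block"]:
    try:
        for d in arm.boxes_of("side",n)[:7]: print('side',n,round(d["confidence"],2),np.array(d["position"]))
    except Exception as e: print(n,e)
print(arm.get_state()['t'])
```

```text
press 0.64 [0.548 0.081 0.054]
roller 0.57 [0.545 0.08  0.055]
roller 0.32 [ 0.514 -0.345  0.061]
bed_top 0.6 [ 0.544 -0.01   0.053]
bed_top 0.57 [ 0.536 -0.447  0.016]
bed_top 0.4 [ 0.515 -0.344  0.061]
bed_handle 0.7 [ 0.545 -0.018  0.06 ]
tray 0.76 [ 0.696 -0.023  0.004]
tray 0.27 [0.545 0.053 0.077]
mat 0.64 [ 0.529 -0.402  0.004]
brush 0.62 [ 0.515 -0.344  0.063]
brush 0.58 [ 0.184 -0.284  0.077]
gauge 0.75 [ 0.538 -0.446  0.011]
block 0.63 [ 0.544 -0.013  0.055]
block 0.62 [0.467 0.394 0.002]
chip1 0.62 [0.582 0.021 0.071]
chip1 0.47 [0.546 0.056 0.07 ]
chip1 0.43 [ 0.698 -0.024  0.005]
medium_bottle 0.54 [0.712 0.266 0.068]
ink_tin 0.73 [ 0.707 -0.277  0.049]
ink_tin 0.16 [ 0.517 -0.343  0.06 ]
brayer 0.93 [0.335 0.276 0.027]
brayer 0.71 [ 0.547 -0.016  0.058]
side press_beam 0.76 [0.55  0.174 0.054]
side gauge 0.6 [ 0.506 -0.446  0.009]
side gauge_line 0.67 [ 0.51  -0.447  0.015]
side gauge_line 0.45 [0.337 0.284 0.028]
side brush 0.85 [ 0.184 -0.237  0.074]
side brush 0.64 [ 0.524 -0.339  0.053]
side brush 0.3 [ 0.507 -0.449  0.007]
side chip1 0.64 [ 0.576 -0.021  0.065]
side chip1 0.61 [ 0.539 -0.352 -0.004]
side chip1 0.48 [ 0.564 -0.059  0.068]
side chip1 0.4 [0.584 0.028 0.068]
side block 0.82 [0.462 0.384 0.008]
1.15
```

```bash
cat > h.py <<'E'
from bench import arm
import cv2,numpy as np
from scipy.spatial.transform import Rotation as R
np.set_printoptions(precision=4,suppress=True)
def K(m): return np.array([[m["fx"],0,m["cx"]],[0,m["fy"],m["cy"]],[0,0,1]])
def proj(m,P):
    P=np.atleast_2d(P).astype(float); T=m["camera_from_world"]
    c=P@T[:3,:3].T+T[:3,3]; c=c*[1,-1,-1]
    return cv2.projectPoints(c,np.zeros(3),np.zeros(3),K(m),m["D"])[0][:,0]
def back(m,uv,z):
    uv=np.atleast_2d(uv).astype(float)
    n=cv2.undistortPoints(uv[:,None],K(m),m["D"])[:,0]
    T=m["camera_from_world"]; Rw=T[:3,:3].T; o=-Rw@T[:3,3]
    d=np.c_[n[:,0],-n[:,1],-np.ones(len(n))]@Rw.T
    return o+d*((z-o[2])/d[:,2])[:,None]
def crop(img,x0,x1,y0,y1,s,name,grid=10):
    c=cv2.resize(img[y0:y1,x0:x1,::-1],None,fx=s,fy=s,interpolation=cv2.INTER_CUBIC)
    c=np.ascontiguousarray(c)
    for x in range(x0-x0%grid+grid,x1,grid):
        cv2.putText(c,str(x),((x-x0)*s-8,8),0,.3,(0,0,255),1); cv2.line(c,((x-x0)*s,10),((x-x0)*s,14),(0,0,255),1)
    for y in range(y0-y0%grid+grid,y1,grid):
        cv2.putText(c,str(y),(0,(y-y0)*s+4),0,.3,(0,0,255),1); cv2.line(c,(20,(y-y0)*s),(24,(y-y0)*s),(0,0,255),1)
    cv2.imwrite(name,c)
E
python3 - <<'E'
from h import *
f=arm.grab_frame("top")
crop(f,195,385,90,225,4,"pics/t1.png"); crop(f,400,490,125,235,5,"pics/t2.png")
f=arm.grab_frame("side")
crop(f,180,340,110,350,3,"pics/s1.png");
E
```

```text
(no output)
```

View pics/t1.png

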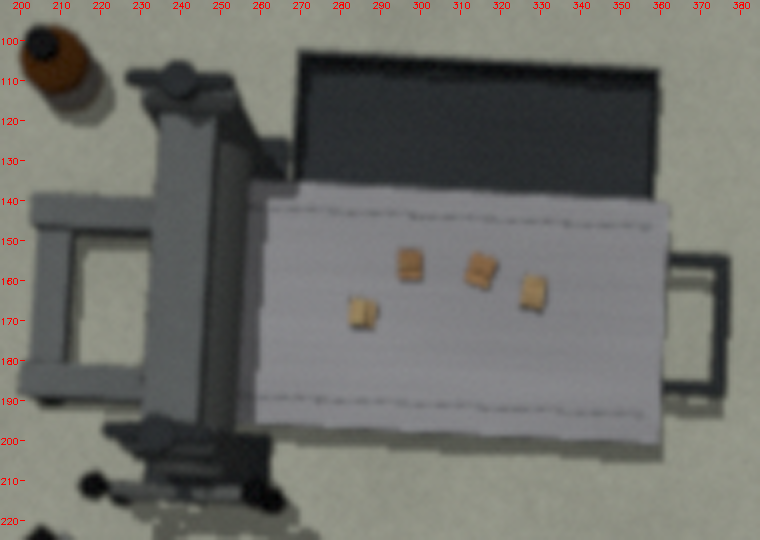

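View pics/t2.png

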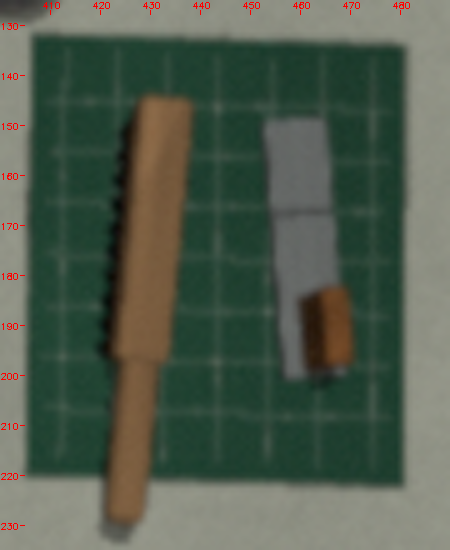

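View pics/s1.png

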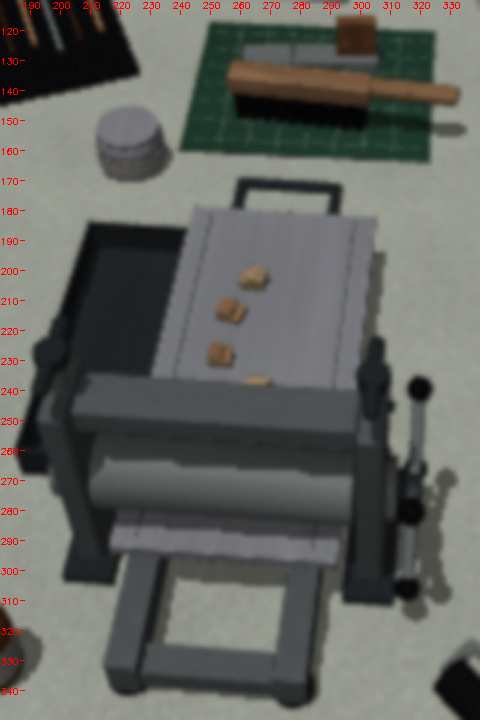

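Run:
```python
from h import *
from scipy.optimize import least_squares
mt,ms=arm.camera_model("top"),arm.camera_model("side")
print(back(mt,[[361.7,140.3],[360.3,200.3]],.057),back(mt,[[269.7,102.7],[359.7,107.5]],.036))
print(back(ms,[[243.5,179],[305.3,182.8]],.057))
obs=[(mt,85,-340,.057,361.7,140.3),(mt,-85,-340,.057,360.3,200.3),(ms,85,-340,.057,243.5,179),(ms,-85,-340,.057,305.3,182.8),
(mt,186,'a',.036,269.7,102.7),(mt,186,'b',.036,359.7,107.5)]
def W(p,x,y,z):
    c,s=np.cos(p[2]),np.sin(p[2]); return [p[0]+c*x-s*y,p[1]+s*x+c*y,z]
def res(p):
    r=[]
    for m,x,y,z,u,v in obs:
        if y=='a': y=p[3]*1e3+130
        if y=='b': y=p[3]*1e3-130
        r+=list(proj(m,W(p,x/1e3,y/1e3,z))[0]-[u,v])
    return r
s=least_squares(res,[.55,.15,0,-.18]); print(s.x,np.array(res(s.x)).reshape(-1,2))
# gauge
gp=back(mt,[[452.3,149],[465,148.3],[456.7,201]],.011); print("gauge",gp)
print("line",back(mt,[[453.5,167],[467,167.3]],.011))
print("brush",back(mt,[[428,144],[438.5,144.5],[423,197],[433.5,197.5],[421.5,228],[429,229.5]],.061))
print("chips",back(mt,[[285.5,168],[297.5,155.8],[315,157.5],[328.3,163.5]],.07))
```

```text
[[ 0.627  -0.1582  0.057 ]
 [ 0.4588 -0.1543  0.057 ]] [[ 0.7374  0.1019  0.036 ]
 [ 0.7259 -0.1547  0.036 ]]
[[ 0.6293 -0.1548  0.057 ]
 [ 0.4572 -0.1474  0.057 ]]
[ 0.5536  0.1854 -0.0324 -0.206 ] [[-0.3713 -0.2068]
 [-0.9609  0.4108]
 [ 0.7449 -0.5929]
 [-0.0986 -1.1139]
 [-0.5548  0.0972]
 [ 0.5911 -0.9378]]
gauge [[ 0.6132 -0.4255  0.011 ]
 [ 0.6156 -0.4624  0.011 ]
 [ 0.4624 -0.4362  0.011 ]]
line [[ 0.5607 -0.4283  0.011 ]
 [ 0.5602 -0.4674  0.011 ]]
brush [[ 0.6173 -0.3428  0.061 ]
 [ 0.6161 -0.3721  0.061 ]
 [ 0.4689 -0.3275  0.061 ]
 [ 0.4677 -0.3566  0.061 ]
 [ 0.3832 -0.3226  0.061 ]
 [ 0.3792 -0.3433  0.061 ]]
chips [[ 0.5454  0.053   0.07  ]
 [ 0.5795  0.0203  0.07  ]
 [ 0.5752 -0.028   0.07  ]
 [ 0.5588 -0.0647  0.07  ]]
```

```bash
cat >> h.py <<'E'
def st():
    s=arm.get_state(); return s,np.array(s["eef_pos"]),R.from_rotvec(s["orientation"])
PX,PY,PYAW=.5536,.1854,-.0324
def press(x,y,z):
    c,s=np.cos(PYAW),np.sin(PYAW); return np.array([PX+c*x-s*y,PY+s*x+c*y,z])
def topress(P):
    c,s=np.cos(PYAW),np.sin(PYAW); d=np.array(P)[:2]-[PX,PY]; return np.array([c*d[0]+s*d[1],-s*d[0]+c*d[1]])
def plan(target,yaw=None):
    """yaw: angle of tool y axis in world, tool x straight down. prints shift mm, rotvec in current tool frame"""
    s,p,Rc=st()
    sh=Rc.inv().apply(np.array(target)-p)*1e3
    M=Rc.as_matrix()
    if yaw is None: yaw=np.arctan2(M[1,1],M[0,1])
    y=np.array([np.cos(yaw),np.sin(yaw),0]); x=np.array([0,0,-1.]); z=np.cross(x,y)
    Rt=R.from_matrix(np.c_[x,y,z]); rv=(Rc.inv()*Rt).as_rotvec()
    print("t",round(s["t"],2),"p",p,"yaw",np.arctan2(M[1,1],M[0,1]),"shift",sh.round(1),"rot",rv.round(3),"deg",np.degrees(np.linalg.norm(rv)).round(1),"d",np.linalg.norm(sh).round(),"q",np.array(s["q"]).round(2),"F",np.array(s["force"]).round(1),"w",round(s["grip_width"],4))
E
python3 - <<'E'
from h import *
s,p,Rc=st(); print(Rc.as_matrix())
for yaw in (-.104+np.pi/2,-.104-np.pi/2): plan([.5325,-.349,.2],yaw)
E
```

```text
[[-0.0001  0.3333  0.9428]
 [-0.      0.9428 -0.3333]
 [-1.     -0.     -0.0001]]
t 1.25 p [0.2083 0.5893 0.2313] yaw 1.2310177490017502 shift [  31.3 -776.6  618.4] rot [-0.236 -0.     0.   ] deg 13.5 d 993.0 q [-1.29  0.38  0.02  1.37 -0.01  1.39 -0.05] F [-0.3  0.1  0.4] w 0.0853
t 1.25 p [0.2083 0.5893 0.2313] yaw 1.2310177490017502 shift [  31.3 -776.6  618.4] rot [2.906 0.    0.   ] deg 166.5 d 993.0 q [-1.29  0.38  0.02  1.37 -0.01  1.39 -0.05] F [-0.3  0.1  0.4] w 0.0853
```

```bash
python3 -m creep '[[[-110,-202,296],[0.9,0,0],0],[[-110,-202,296],[0.9,0,0],0],[[-110,-202,296],[0.9,0,0],0],[[-110,-202,296],[0.9,0,0],0],[[-110,-202,296],[0.9,0,0],0],[[-110,-202,296],[0.9,0,0],0],[[-110,-202,296],[0.9,0,0],0],[[-110,-451,490],[1.9,0,0],0],[[-110,-451,490],[1.9,0,0],0],[[-110,-451,490],[1.9,0,0],0],[[-110,-451,490],[1.9,0,0],0],[[-110,-451,490],[1.9,0,0],0],[[-110,-451,490],[1.9,0,0],0],[[-110,-451,490],[1.9,0,0],0],[[-20,-777,618],[2.9,0,0],0],[[-20,-777,618],[2.9,0,0],0],[[-20,-777,618],[2.9,0,0],0],[[-20,-777,618],[2.9,0,0],0],[[-20,-777,618],[2.9,0,0],0],[[-20,-777,618],[2.9,0,0],0]]'; python3 -c "
from h import *
plan([.5325,-.349,.2],-.104-np.pi/2)"
```

```text
t: 3.25
eef_pos: [0.5301, -0.2912, 0.2664]
orientation: [-2.221, 0.003, 2.219]
force: [1.2, -0.1, -0.1]
grip_width: 0.0852
t 3.25 p [ 0.5301 -0.2912  0.2664] yaw -1.5739607166788627 shift [66.4 57.8 -2.6] rot [ 0.101 -0.001  0.   ] deg 5.8 d 88.0 q [-0.19  0.43  0.92  1.4  -0.34  1.47 -0.86] F [ 1.2 -0.1 -0.1] w 0.0852
```

```bash
python3 -m creep '[[[66,58,-3],[0.101,0,0],0],[[66,58,-3],[0.101,0,0],0],[[66,58,-3],[0.101,0,0],0],[[66,58,-3],[0.101,0,0],0]]'
python3 - <<'E'
from h import *
f=arm.grab_frame("wrist"); cv2.imwrite("pics/w2.png",f[:,:,::-1]); f=arm.grab_frame("top"); crop(f,190,490,90,235,2,"pics/t3.png",20)
plan([.5325,-.349,.03],-.104-np.pi/2)
m=arm.camera_model("wrist"); P=[[.6173,-.3428,.061],[.6161,-.3721,.061],[.4689,-.3275,.061],[.4677,-.3566,.061]]
print(proj(m,P))
E
```

```text
t: 3.65
eef_pos: [0.5325, -0.3495, 0.1999]
orientation: [-2.167, 0.114, 2.168]
force: [0.7, -0.2, 0.8]
grip_width: 0.0853
t 3.75 p [ 0.534  -0.3485  0.2017] yaw -1.673210549999017 shift [171.7   0.7   1.9] rot [ 0.002 -0.003  0.   ] deg 0.2 d 172.0 q [-0.07  0.55  0.9   1.41 -0.43  1.38 -0.83] F [0.5 0.1 0.5] w 0.0855
[[304.5939 101.1129]
 [335.4473  99.0902]
 [306.6621 244.404 ]
 [333.1543 242.9219]]
```

View pics/w2.png

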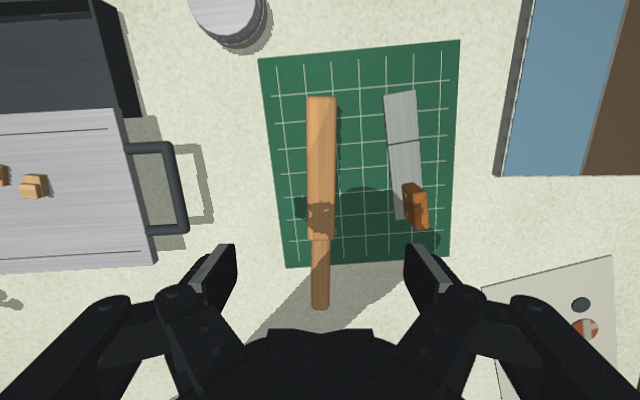

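View pics/t3.png

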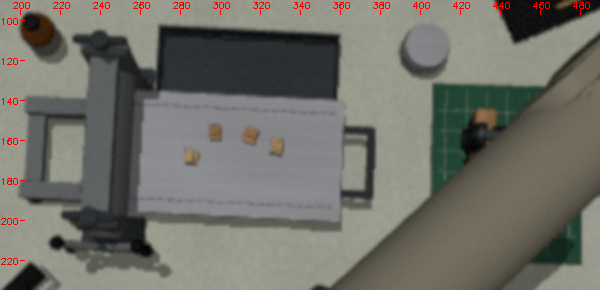

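```bash
python3 -m creep '[[[50,0.7,2],[0,0,0],0],[[100,0.7,2],[0,0,0],0],[[140,0.7,2],[0,0,0],0],[[173,0.7,2],[0,0,0],0],[[173,0.7,2],[0,0,0],0],[[173,0.7,2],[0,0,0],0.5],[[173,0.7,2],[0,0,0],1],[[173,0.7,2],[0,0,0],1],[[173,0.7,2],[0,0,0],1],[[173,0.7,2],[0,0,0],1],[[173,0.7,2],[0,0,0],1],[[173,0.7,2],[0,0,0],1]]' 60
```

```text
t: 4.95
eef_pos: [0.5335, -0.3497, 0.0307]
orientation: [-2.175, 0.112, 2.163]
force: [-1.5, 1.3, 8.4]
grip_width: 0.0295
```

```bash
python3 -m creep '[[[-40,0,0],[0,0,0],1],[[-80,0,0],[0,0,0],1],[[-120,0,0],[0,0,0],1],[[-150,0,0],[0,0,0],1],[[-150,0,0],[0,0,0],1]]' 60;  python3 - <<'E'
from h import *
f=arm.grab_frame("wrist"); cv2.imwrite("pics/w3.png",f[:,:,::-1])
t=press(-.05,-.165,.16)
plan(t,PYAW)
E
```

```text
t: 5.45
eef_pos: [0.534, -0.3515, 0.1862]
orientation: [-2.185, 0.117, 2.157]
force: [-0.2, -0.8, -1.4]
grip_width: 0.0295
t 5.5 p [ 0.5333 -0.3505  0.1834] yaw -1.6735632590141238 shift [  21.8 -367.1   73.3] rot [-1.641 -0.006 -0.01 ] deg 94.0 d 375.0 q [-0.07  0.56  0.89  1.44 -0.44  1.34 -0.82] F [-0.2 -0.  -2.8] w 0.0291
```

View pics/w3.png

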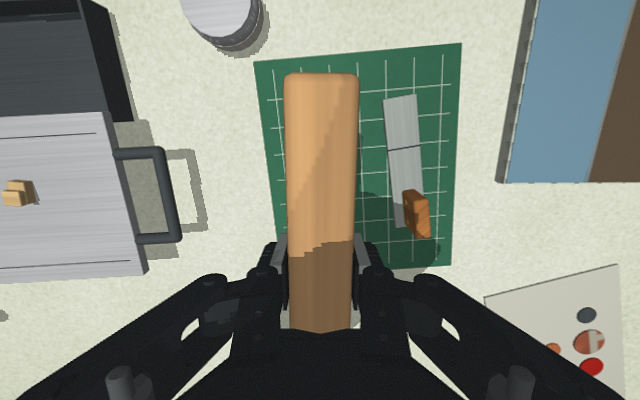

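```bash
python3 -m creep '[[[10,-50,10],[-0.15,0,0],1],[[10,-92,18],[-0.3,0,0],1],[[10,-130,26],[-0.45,0,0],1],[[10,-165,33],[-0.6,0,0],1],[[10,-200,40],[-0.75,0,0],1],[[10,-235,47],[-0.9,0,0],1],[[10,-270,54],[-1.05,0,0],1],[[10,-305,61],[-1.2,0,0],1],[[10,-330,68],[-1.35,0,0],1],[[10,-350,73],[-1.5,0,0],1],[[10,-363,73],[-1.641,0,0],1],[[10,-363,73],[-1.641,0,0],1],[[10,-363,73],[-1.641,0,0],1],[[10,-363,73],[-1.641,0,0],1]]' 60;  python3 - <<'E'
from h import *
f=arm.grab_frame("top"); crop(f,190,490,90,235,2,"pics/t4.png",20)
f=arm.grab_frame("side"); crop(f,180,340,100,250,4,"pics/s4.png",20)
plan(press(-.05,-.169,.086),PYAW)
plan(press(.09,-.169,.086),PYAW)
E
```

```text
t: 6.9
eef_pos: [0.4977, 0.0167, 0.1714]
orientation: [1.238, 1.182, -1.232]
force: [-0.1, -0.8, -2.0]
grip_width: 0.0294
t 7.0 p [0.498  0.0169 0.1717] yaw -0.036312670328603 shift [85.7 -0.7 -1.5] rot [-0.004  0.003 -0.01 ] deg 0.6 d 86.0 q [-0.61  0.15  0.57  1.83 -0.08  1.18 -0.06] F [ 0.5 -0.7 -2.3] w 0.0288
t 7.0 p [0.498  0.0169 0.1717] yaw -0.036312670328603 shift [ 87.  139.3  -2.1] rot [-0.004  0.003 -0.01 ] deg 0.6 d 164.0 q [-0.61  0.15  0.57  1.83 -0.08  1.18 -0.06] F [ 0.5 -0.7 -2.3] w 0.0288
```

View pics/t4.png

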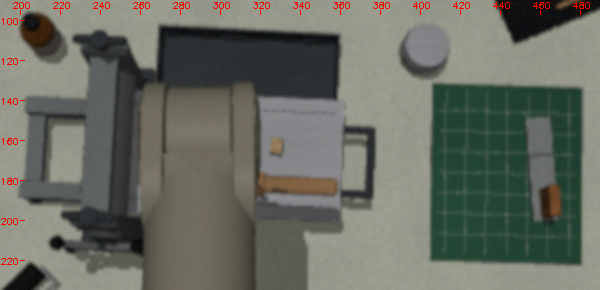

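View pics/s4.png

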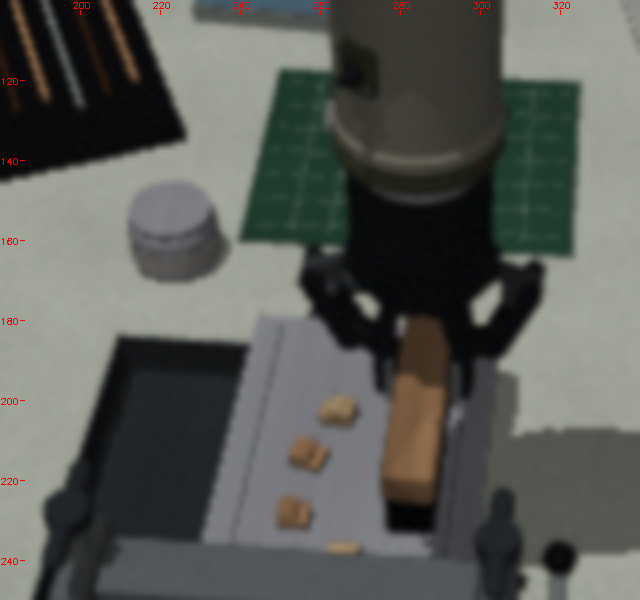

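```bash
python3 -m creep '[[[30,-0.5,-1],[0,0,-0.01],1],[[60,-0.5,-1],[0,0,-0.01],1],[[78,-0.5,-1],[0,0,-0.01],1],[[85,-0.5,-1],[0,0,-0.01],1],[[85,-0.5,-1],[0,0,-0.01],1],[[85,-0.5,-1],[0,0,-0.01],1]]' 80;  python3 - <<'E'
from h import *
f=arm.grab_frame("side"); crop(f,180,340,100,250,4,"pics/s5.png",20)
plan(press(.095,-.169,.0857),PYAW)
E
```

```text
t: 7.6
eef_pos: [0.4989, 0.0173, 0.0874]
orientation: [1.235, 1.188, -1.238]
force: [0.7, -0.1, -1.2]
grip_width: 0.029
t 7.65 p [0.499  0.0174 0.0875] yaw -0.03705098228241206 shift [  2.  144.1  -1.4] rot [-0.005  0.003 -0.001] deg 0.3 d 144.0 q [-0.58  0.26  0.55  1.92 -0.16  1.01  0.01] F [ 0.2 -0.5 -0.5] w 0.0289
```

View pics/s5.png

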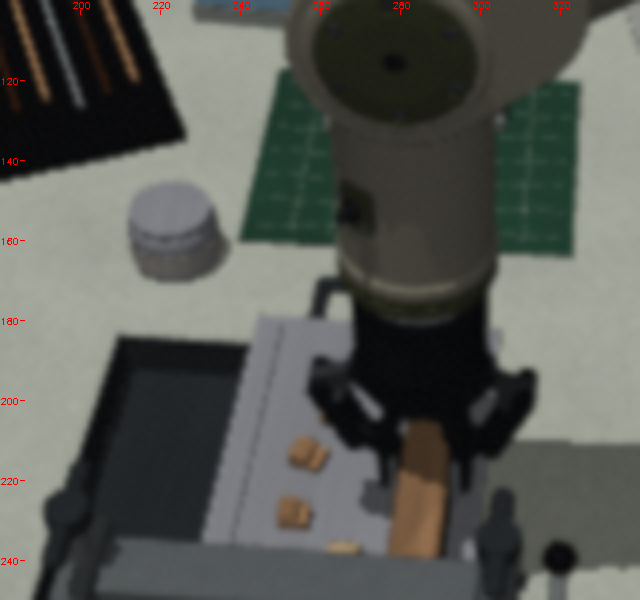

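```bash
python3 -m creep '[[[1.5,5,-1],[0,0,0],1],[[1.5,14,-1],[0,0,0],1],[[1.5,24,-1],[0,0,0],1],[[1.5,34,-1],[0,0,0],1],[[1.5,44,-1],[0,0,0],1],[[1.5,54,-1],[0,0,0],1],[[1.5,64,-1],[0,0,0],1],[[1.5,74,-1],[0,0,0],1],[[1.5,84,-1],[0,0,0],1],[[1.5,94,-1],[0,0,0],1],[[1.5,103,-1],[0,0,0],1],[[1.5,112,-1],[0,0,0],1],[[1.5,120,-1],[0,0,0],1],[[1.5,128,-1],[0,0,0],1],[[1.5,136,-1],[0,0,0],1],[[1.5,142,-1],[0,0,0],1],[[1.5,145,-1],[0,0,0],1],[[1.5,145,-1],[0,0,0],1]]' 80;  python3 - <<'E'
from h import *
f=arm.grab_frame("side"); crop(f,180,340,100,250,4,"pics/s6.png",20)
plan(press(-.05,-.249,.13),PYAW)
E
```

```text
t: 9.45
eef_pos: [0.6442, 0.013, 0.0861]
orientation: [1.235, 1.188, -1.237]
force: [0.4, -0.4, -2.2]
grip_width: 0.029
t 9.5 p [0.6439 0.0129 0.0861] yaw -0.037205928316930176 shift [ -43.8 -145.4   80.4] rot [-0.005  0.003 -0.001] deg 0.3 d 172.0 q [-0.43  0.57  0.52  1.52 -0.29  1.14  0.1 ] F [-0.3  0.1 -1.2] w 0.0289
```

View pics/s6.png

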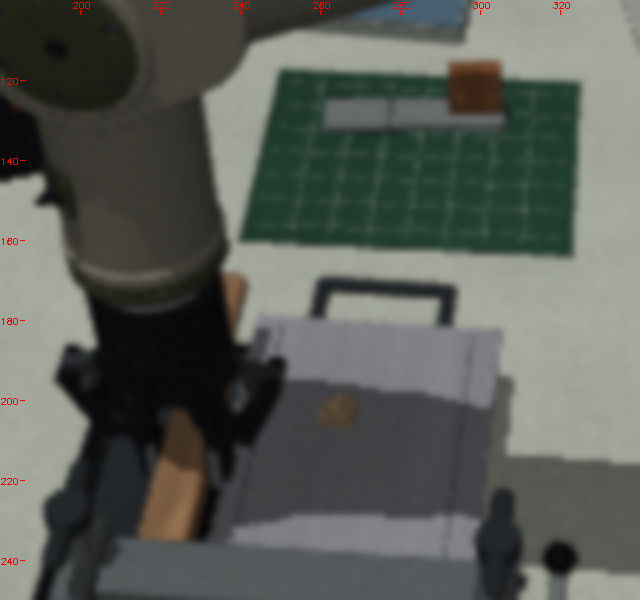

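```bash
python3 -m creep '[[[-30,0,0],[0,0,0],1],[[-44,-30,20],[0,0,0],1],[[-44,-75,40],[0,0,0],1],[[-44,-110,70],[0,0,0],1],[[-44,-132,80],[0,0,0],1],[[-44,-132,80],[0,0,0],1],[[-25,-132,80],[-0.005,0,0],1],[[-8,-132,80],[-0.005,0,0],1],[[0,-132,80],[-0.005,0,0],1],[[0,-132,80],[-0.005,0,0],1],[[0,-132,80],[-0.005,0,0],1]]' 80;  python3 - <<'E'
from h import *
f=arm.grab_frame("side"); crop(f,180,340,100,250,4,"pics/s7.png",20)
plan(press(.095,-.249,.0857),PYAW)
E
```

```text
t: 10.6
eef_pos: [0.5094, -0.0619, 0.0865]
orientation: [1.231, 1.191, -1.233]
force: [0.4, -0.4, -1.6]
grip_width: 0.0289
t 10.65 p [ 0.5095 -0.062   0.0866] yaw -0.03189929154897945 shift [  1.1 131.1   0.4] rot [ 0.     0.003 -0.001] deg 0.2 d 131.0 q [-0.44  0.3   0.59  1.88 -0.19  1.01  0.19] F [ 0.  -0.3 -1.3] w 0.0288
```

View pics/s7.png

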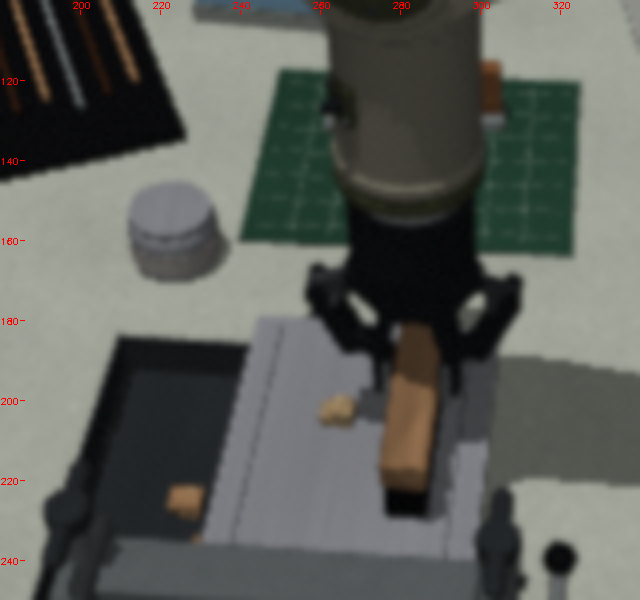

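```bash
python3 -m creep '[[[1,5,0],[0,0,0],1],[[1,14,0],[0,0,0],1],[[1,24,0],[0,0,0],1],[[1,34,0],[0,0,0],1],[[1,44,0],[0,0,0],1],[[1,54,0],[0,0,0],1],[[1,64,0],[0,0,0],1],[[1,74,0],[0,0,0],1],[[1,84,0],[0,0,0],1],[[1,93,0],[0,0,0],1],[[1,101,0],[0,0,0],1],[[1,109,0],[0,0,0],1],[[1,117,0],[0,0,0],1],[[1,125,0],[0,0,0],1],[[1,131,0],[0,0,0],1],[[1,132,0],[0,0,0],1]]' 80; python3 -m creep '[[[-30,0,0],[0,0,0],1],[[-60,-10,20],[0,0,0],1],[[-90,-60,40],[0,0,0],1],[[-100,-110,60],[0,0,0],1],[[-100,-120,110],[0,0,0],1],[[-100,-120,150],[0,0,0],1],[[-100,-120,160],[0,0,0],1]]' 80;  python3 - <<'E'
from h import *
f=arm.grab_frame("side"); crop(f,180,340,100,250,4,"pics/s8.png",20)
f=arm.grab_frame("top"); crop(f,190,490,90,235,2,"pics/t8.png",20)
f=arm.grab_frame("wrist"); cv2.imwrite("pics/w8.png",f[:,:,::-1])
plan([.5335,-.3497,.15],-.104-np.pi/2)
E
```

```text
t: 12.25
eef_pos: [0.6421, -0.0662, 0.0857]
orientation: [1.231, 1.19, -1.233]
force: [-0.2, -0.5, -1.3]
grip_width: 0.0289
t: 12.95
eef_pos: [0.514, -0.229, 0.1876]
orientation: [1.236, 1.183, -1.239]
force: [0.1, 0.2, -1.2]
grip_width: 0.029
t 13.1 p [ 0.5165 -0.2227  0.1861] yaw -0.034161758816117375 shift [ 36.5  21.3 126.2] rot [ 1.641  0.001 -0.004] deg 94.0 d 133.0 q [-0.19  0.31  0.67  1.64 -0.2   1.25  0.49] F [ 0.6  1.2 -1.4] w 0.0287
```

View pics/s8.png

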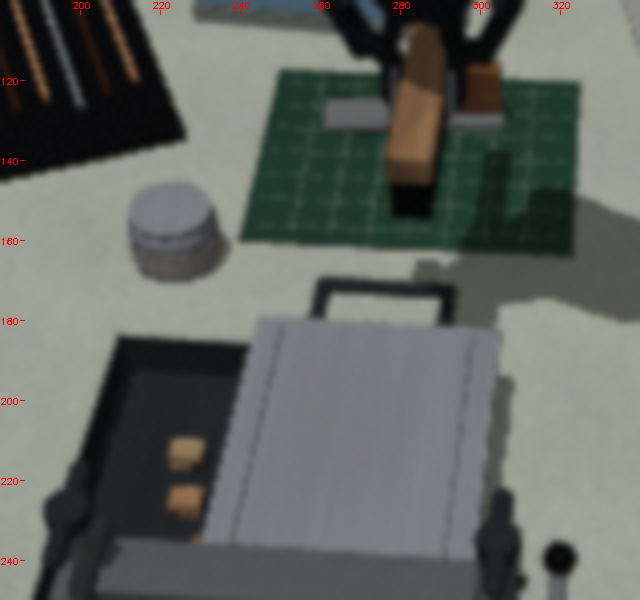

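View pics/t8.png

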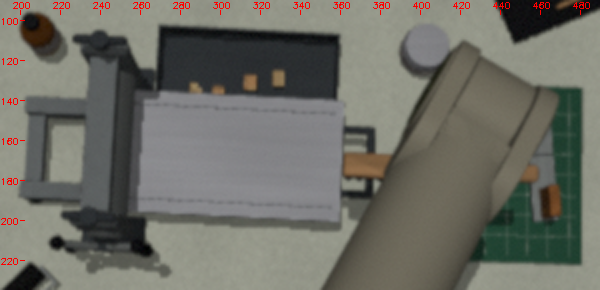

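View pics/w8.png

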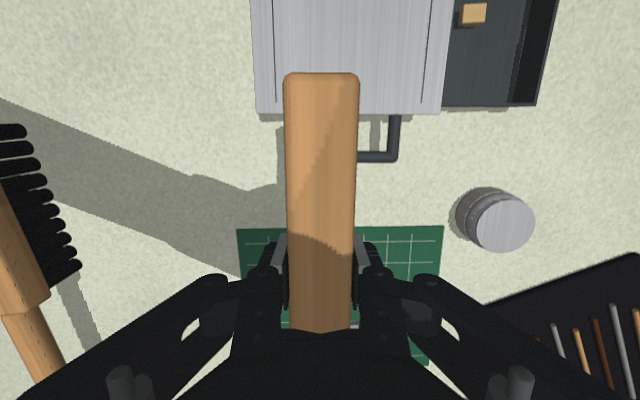

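```bash
python3 -m creep '[[[5,10,20],[0.15,0,0],1],[[10,20,40],[0.3,0,0],1],[[15,30,60],[0.45,0,0],1],[[20,40,80],[0.6,0,0],1],[[25,50,95],[0.75,0,0],1],[[30,56,105],[0.9,0,0],1],[[35,56,115],[1.05,0,0],1],[[40,56,117],[1.2,0,0],1],[[40,56,117],[1.35,0,0],1],[[40,56,117],[1.5,0,0],1],[[40,56,117],[1.641,0,0],1],[[60,56,117],[1.641,0,0],1],[[90,56,117],[1.641,0,0],1],[[90,56,117],[1.641,0,0],1]]' 80;  python3 - <<'E'
from h import *
f=arm.grab_frame("side"); crop(f,180,340,60,210,4,"pics/s9.png",20)
plan([.5685,-.342,.0315],-.104-np.pi/2)
E
```

```text
t: 14.5
eef_pos: [0.568, -0.3375, 0.0917]
orientation: [-2.163, 0.108, 2.174]
force: [-0.9, 0.9, -2.7]
grip_width: 0.0292
t 14.55 p [ 0.5687 -0.3387  0.0943] yaw -1.6725163055816177 shift [62.8  3.3 -0.3] rot [ 0.002  0.002 -0.   ] deg 0.2 d 63.0 q [-0.1   0.73  0.94  1.46 -0.6   1.25 -0.77] F [ 0.2  0.  -1.1] w 0.0291
```

View pics/s9.png

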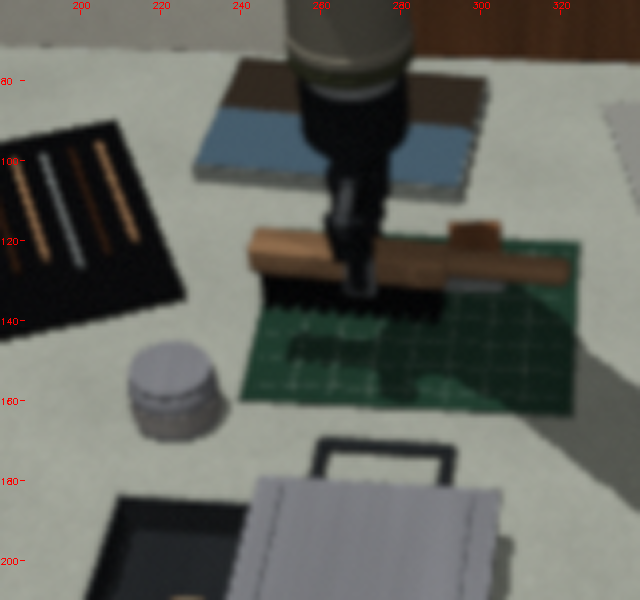

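```bash
python3 -m creep '[[[25,3,0],[0,0,0],1],[[45,3,0],[0,0,0],1],[[58,3,0],[0,0,0],1],[[63,3,0],[0,0,0],1],[[63,3,0],[0,0,0],1]]' 80; python3 -c "
from h import *
plan([.5685,-.342,.0315])"
```

```text
t: 15.05
eef_pos: [0.5688, -0.3416, 0.0321]
orientation: [-2.168, 0.11, 2.171]
force: [0.7, -0.0, -0.1]
grip_width: 0.0287
t 15.05 p [ 0.5688 -0.3416  0.0321] yaw -1.6720034265895272 shift [0.6 0.4 0.3] rot [-0.     0.002 -0.   ] deg 0.1 d 1.0 q [-0.08  0.8   0.89  1.51 -0.65  1.16 -0.74] F [ 0.7 -0.  -0.1] w 0.0287
```

Contact just about there. Release, rise, and look at the gauge.

```bash
python3 -m creep '[[[1.5,0.4,0],[0,0,0],1],[[1.5,0.4,0],[0,0,0],0.6],[[1.5,0.4,0],[0,0,0],0.2],[[1.5,0.4,0],[0,0,0],0],[[1.5,0.4,0],[0,0,0],0],[[1.5,0.4,0],[0,0,0],0],[[-40,0,0],[0,0,0],0],[[-90,0,0],[0,0,0],0],[[-140,20,20],[0,0,0],0],[[-170,70,30],[0,0,0],0],[[-170,80,30],[0,0,0],0],[[-170,80,30],[0,0,0],0]]' 80
python3 - <<'E'
from h import *
plan([.5,-.45,.2])
f=arm.grab_frame("wrist"); cv2.imwrite("pics/w10.png",f[:,:,::-1])
m=arm.camera_model("wrist"); print(m["camera_from_world"])
for n in("gauge","gauge_line","brush"):
  for d in arm.boxes_of("wrist",n)[:3]: print(n,d)
f=arm.grab_frame("side"); crop(f,180,340,60,210,4,"pics/s10.png",20)
E
```

```text
t: 16.25
eef_pos: [0.5284, -0.4232, 0.2049]
orientation: [-2.168, 0.122, 2.168]
force: [-0.3, -0.9, -0.3]
grip_width: 0.0856
t 16.25 p [ 0.5284 -0.4232  0.2049] yaw -1.6785549091798824 shift [ 5.  29.7 25.3] rot [ 0.    -0.001 -0.004] deg 0.2 d 39.0 q [ 0.05  0.68  0.99  1.28 -0.55  1.46 -0.69] F [-0.3 -0.9 -0.3] w 0.0856
[[-0.1053 -0.9944  0.001  -0.3631]
 [ 0.9538 -0.1012 -0.2829 -0.5184]
 [ 0.2814 -0.0289  0.9592 -0.5127]
 [ 0.      0.      0.      1.    ]]
gauge {'position': [0.5467, -0.4477, 0.0107], 'confidence': 0.77}
gauge_line {'position': [0.5468, -0.4526, 0.0106], 'confidence': 0.6}
brush {'position': [0.574, -0.3425, 0.0547], 'confidence': 0.59}
```

View pics/w10.png

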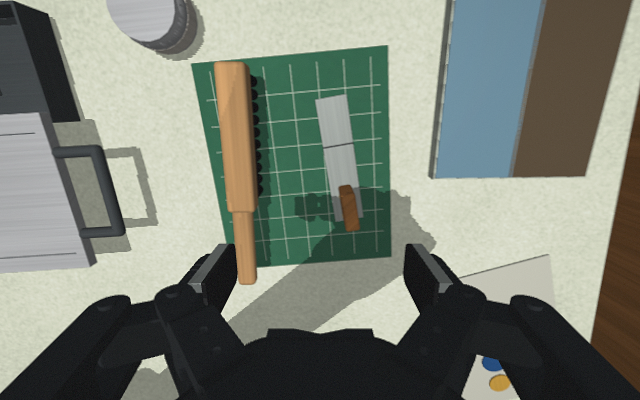

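View pics/s10.png

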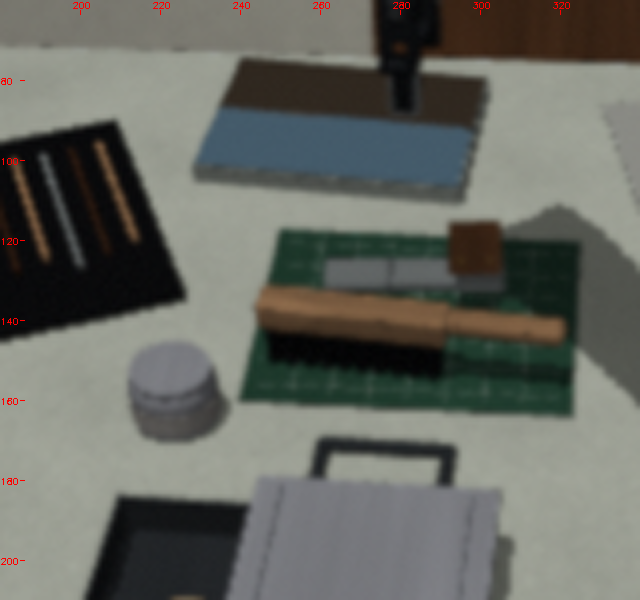

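Run:
```python
from h import *
s,p,Rc=st(); m=arm.camera_model("wrist"); T=m["camera_from_world"]; o=-T[:3,:3].T@T[:3,3]
print("cam in tool mm",Rc.inv().apply(o-p)*1e3, "view dir",Rc.inv().apply(-T[2,:3]))
print(arm.grip_point_offset)
b=back(m,[[316,99],[346.3,95],[323,148.3],[354,142.3]],.011); print(b)
d=b[:2].mean(0)-b[2:].mean(0); print("yaw",np.arctan2(d[1],d[0]),np.linalg.norm(d)); e=b[1]-b[0]; print("yaw edge",np.arctan2(e[0],-e[1])*1,np.linalg.norm(e), np.linalg.norm(b[3]-b[2]))
f=arm.grab_frame("wrist"); crop(f,280,390,80,240,5,"pics/w11.png")
```

```text
cam in tool mm [-142.3635    0.5741  -71.1552] view dir [ 0.9593 -0.0008  0.2824]
-0.0187
[[ 0.6175 -0.4207  0.011 ]
 [ 0.6183 -0.4545  0.011 ]
 [ 0.5626 -0.4232  0.011 ]
 [ 0.5659 -0.4597  0.011 ]]
yaw 0.07144792044395633 0.05376072988888243
yaw edge 0.024017382605524364 0.03380209764251341 0.036580722384539625
```

View pics/w11.png

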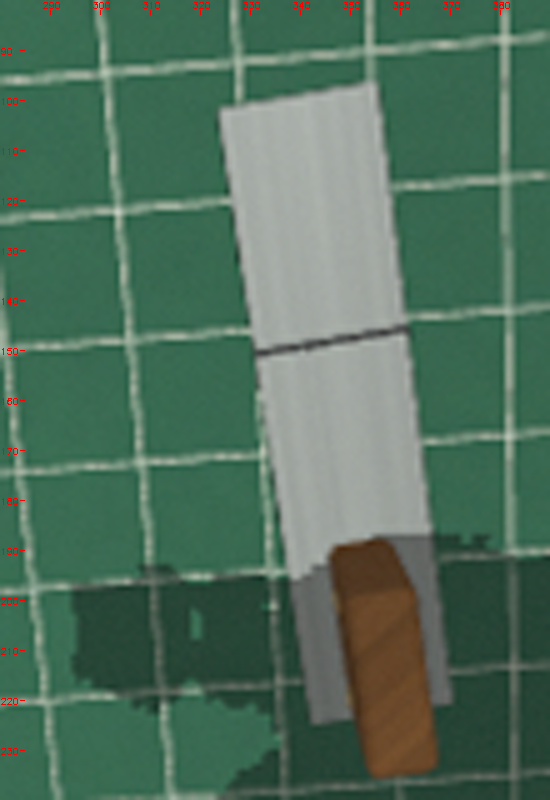

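Run:
```python
from h import *
m=arm.camera_model("wrist"); f=arm.grab_frame("wrist"); crop(f,280,390,80,240,5,"pics/w12.png"); np.savez("/tmp/w12.npz",T=m["camera_from_world"])
s,p,Rc=st(); print(p,s["t"],s["qvel"])
```

```text
[ 0.5319 -0.4167  0.2013] 16.6 [ 0.0024 -0.0021  0.0077 -0.0036  0.0014  0.0006 -0.0005]
```

View pics/w12.png

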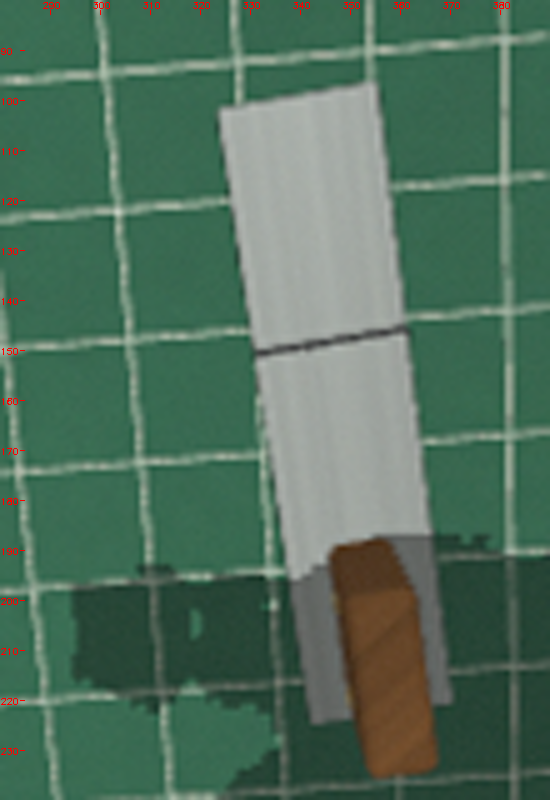

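Run:
```python
from h import *
m=arm.camera_model("wrist")
b=back(m,[[324,101.6],[355,96.6],[331.2,150.4],[361.6,145.4],[342.5,224.5],[370,220.5]],.011); print(b)
c=b.reshape(3,2,3).mean(1); d=c[0]-c[2]; y=np.arctan2(d[1],d[0]); print(c,y,np.linalg.norm(d))
o=(c[0]+c[2])/2; print("origin",o)
g=o-.05*np.array([np.cos(y),np.sin(y),0]); print("grip",g)
for z in(.040,.12): plan([g[0],g[1],z],y-np.pi/2)
```

```text
[[ 0.6138 -0.4296  0.011 ]
 [ 0.6156 -0.4643  0.011 ]
 [ 0.5591 -0.4329  0.011 ]
 [ 0.5614 -0.4686  0.011 ]
 [ 0.4648 -0.4389  0.011 ]
 [ 0.4668 -0.4737  0.011 ]]
[[ 0.6147 -0.447   0.011 ]
 [ 0.5603 -0.4507  0.011 ]
 [ 0.4658 -0.4563  0.011 ]] 0.06251291783680098 0.14918626936852758
origin [ 0.5403 -0.4516  0.011 ]
grip [ 0.4904 -0.4548  0.011 ]
t 16.6 p [ 0.5319 -0.4167  0.2013] yaw -1.6700360433467776 shift [161.4  42.1  37.2] rot [-0.162  0.002  0.001] deg 9.3 d 171.0 q [ 0.04  0.68  0.98  1.28 -0.55  1.46 -0.69] F [ 0.2  0.3 -0.4] w 0.0857
t 16.6 p [ 0.5319 -0.4167  0.2013] yaw -1.6700360433467776 shift [81.4 42.1 37.4] rot [-0.162  0.002  0.001] deg 9.3 d 99.0 q [ 0.04  0.68  0.98  1.28 -0.55  1.46 -0.69] F [ 0.2  0.3 -0.4] w 0.0857
```

```bash
python3 -m creep '[[[35,20,18],[-0.08,0,0],0],[[75,42,37],[-0.162,0,0],0],[[110,42,37],[-0.162,0,0],0],[[140,42,37],[-0.162,0,0],0],[[160,42,37],[-0.162,0,0],0],[[178,42,37],[-0.162,0,0],0],[[180,42,37],[-0.162,0,0],0],[[180,42,37],[-0.162,0,0],0]]' 60
python3 - <<'E'
from h import *
plan([.4904,-.4548,.021],.0625-np.pi/2)
f=arm.grab_frame("wrist"); cv2.imwrite("pics/w13.png",f[:,:,::-1])
E
```

```text
t: 17.4
eef_pos: [0.4908, -0.4544, 0.0214]
orientation: [2.187, 0.071, -2.193]
force: [0.1, 0.6, -0.3]
grip_width: 0.0853
t 17.4 p [ 0.4908 -0.4544  0.0214] yaw -1.5073921876403984 shift [0.4 0.4 0.4] rot [0.001 0.003 0.001] deg 0.2 d 1.0 q [ 0.16  0.8   0.85  1.5  -0.64  1.14 -0.38] F [ 0.1  0.6 -0.3] w 0.0853
```

View pics/w13.png

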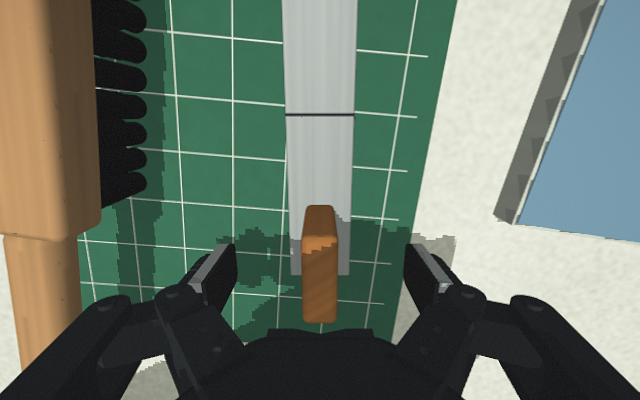

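```bash
python3 -m creep '[[[0,0,0],[0,0,0],0.5],[[0,0,0],[0,0,0],1],[[0,0,0],[0,0,0],1],[[0,0,0],[0,0,0],1],[[0,0,0],[0,0,0],1],[[0,0,0],[0,0,0],1],[[0,0,0],[0,0,0],1],[[-30,0,0],[0,0,0],1],[[-70,0,0],[0,0,0],1],[[-110,0,0],[0,0,0],1],[[-140,0,0],[0,0,0],1],[[-140,0,0],[0,0,0],1],[[-140,0,0],[0,0,0],1]]' 70
python3 - <<'E'
from h import *
plan(press(-.055,-.20,.16),PYAW)
f=arm.grab_frame("wrist"); cv2.imwrite("pics/w14.png",f[:,:,::-1])
E
```

```text
t: 18.75
eef_pos: [0.4912, -0.4549, 0.1621]
orientation: [2.188, 0.069, -2.191]
force: [0.1, 0.9, -4.3]
grip_width: 0.0153
t 18.75 p [ 0.4912 -0.4549  0.1621] yaw -1.5076516534586841 shift [   2.2 -441.2  -28.8] rot [-1.475  0.001  0.001] deg 84.5 d 442.0 q [ 0.13  0.68  0.94  1.36 -0.54  1.37 -0.45] F [ 0.1  0.9 -4.3] w 0.0153
```

View pics/w14.png

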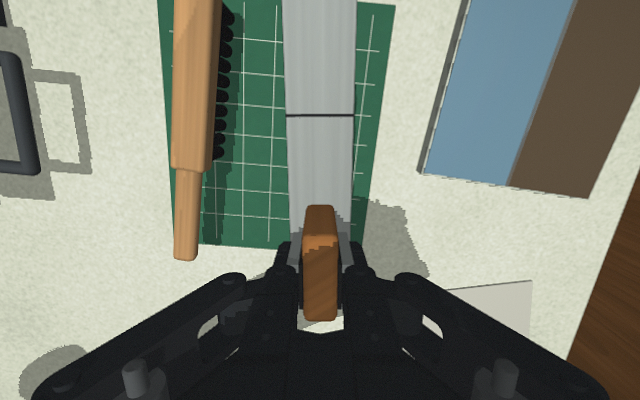

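```bash
python3 -m creep '[[[2,-40,0],[-0.13,0,0],1],[[2,-85,-5],[-0.27,0,0],1],[[2,-130,-10],[-0.41,0,0],1],[[2,-170,-14],[-0.55,0,0],1],[[2,-210,-18],[-0.69,0,0],1],[[2,-250,-22],[-0.83,0,0],1],[[2,-290,-26],[-0.97,0,0],1],[[2,-330,-29],[-1.11,0,0],1],[[2,-370,-29],[-1.25,0,0],1],[[2,-405,-29],[-1.38,0,0],1],[[2,-430,-29],[-1.475,0,0],1],[[2,-441,-29],[-1.475,0,0],1],[[2,-441,-29],[-1.475,0,0],1],[[2,-441,-29],[-1.475,0,0],1]]' 70
python3 - <<'E'
from h import *
plan(press(-.055,-.20,.076),PYAW)
f=arm.grab_frame("wrist"); cv2.imwrite("pics/w15.png",f[:,:,::-1])
f=arm.grab_frame("side"); crop(f,180,340,100,250,4,"pics/s15.png",20)
plan(press(-.055,-.20,.076),PYAW)
E
```

```text
t: 20.2
eef_pos: [0.4917, -0.0137, 0.159]
orientation: [1.234, 1.195, -1.238]
force: [-0.4, -1.3, -1.5]
grip_width: 0.015
t 20.2 p [ 0.4917 -0.0137  0.159 ] yaw -0.03562915370504299 shift [83.   0.7 -1. ] rot [-0.003 -0.     0.004] deg 0.3 d 83.0 q [-0.63  0.17  0.66  1.85 -0.11  1.16  0.03] F [-0.4 -1.3 -1.5] w 0.015
t 20.3 p [ 0.4919 -0.0143  0.1593] yaw -0.03655094180055214 shift [83.3  0.5 -1.5] rot [-0.004 -0.001  0.003] deg 0.3 d 83.0 q [-0.62  0.17  0.66  1.85 -0.11  1.16  0.04] F [-0.2  0.5 -2.6] w 0.0149
```

View pics/w15.png

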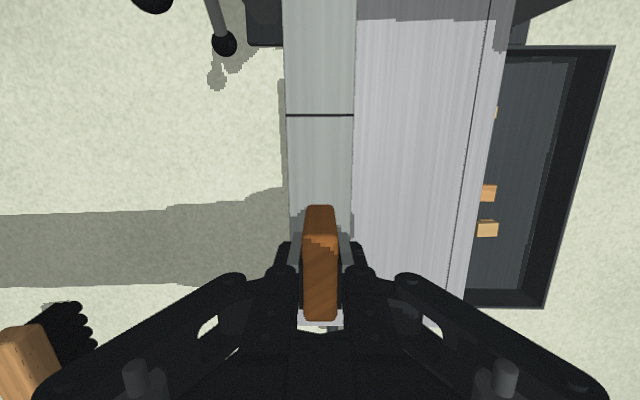

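View pics/s15.png

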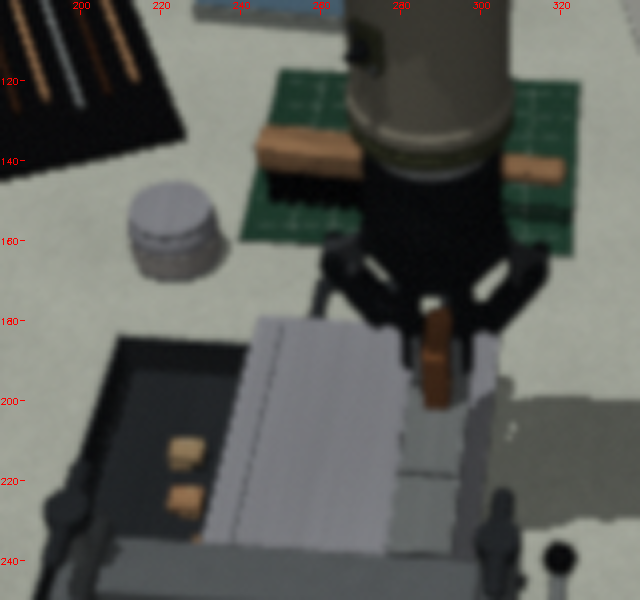

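```bash
python3 -m creep '[[[30,0.5,-1],[-0.004,0,0.003],1],[[60,0.5,-1],[-0.004,0,0.003],1],[[75,0.5,-1],[-0.004,0,0.003],1],[[82,0.5,-1],[-0.004,0,0.003],1],[[82,0.5,-1],[-0.004,0,0.003],1],[[82,0.5,-1],[-0.004,0,0.003],1]]' 70
python3 - <<'E'
from h import *
f=arm.grab_frame("wrist"); cv2.imwrite("pics/w16.png",f[:,:,::-1])
f=arm.grab_frame("side"); crop(f,180,340,130,280,4,"pics/s16.png",20)
plan(press(-.055,-.10,.076),PYAW)
E
```

```text
t: 20.9
eef_pos: [0.4928, -0.0143, 0.0779]
orientation: [1.235, 1.192, -1.234]
force: [-0.3, -0.4, -2.0]
grip_width: 0.0152
t 21.0 p [ 0.4927 -0.0138  0.0778] yaw -0.03371258296867074 shift [   1.9   -0.7 -101.1] rot [-0.001 -0.001 -0.001] deg 0.1 d 101.0 q [-0.59  0.27  0.64  1.94 -0.2   0.98  0.11] F [-0.6 -0.2 -1.8] w 0.0153
```

View pics/w16.png

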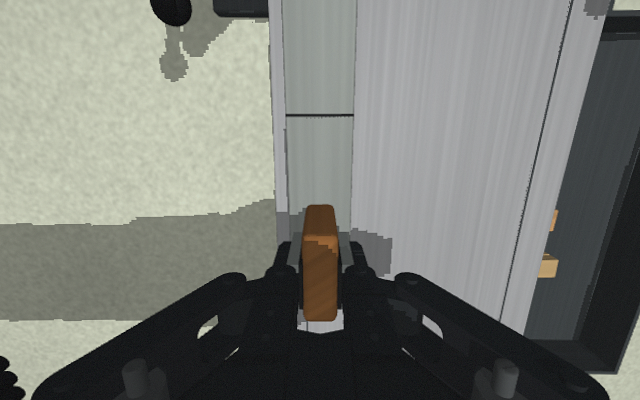

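View pics/s16.png

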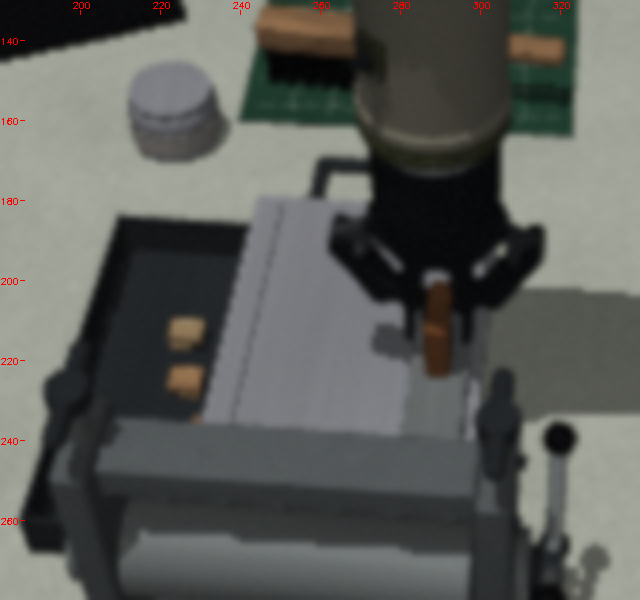

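Run:
```python
from h import *
f=arm.grab_frame("wrist"); crop(f,250,370,0,150,5,"pics/w17.png"); crop(f,500,640,0,150,5,"pics/w17b.png")
```

```text
(no output)
```

View pics/w17.png

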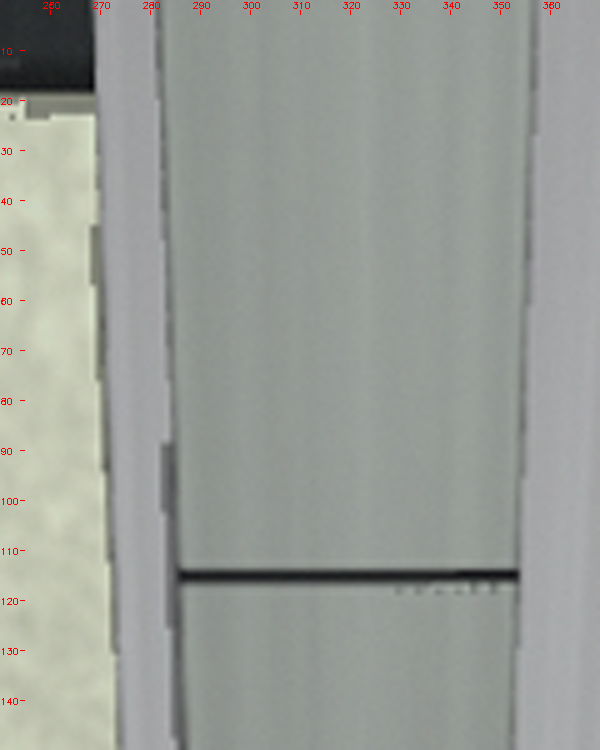

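View pics/w17b.png

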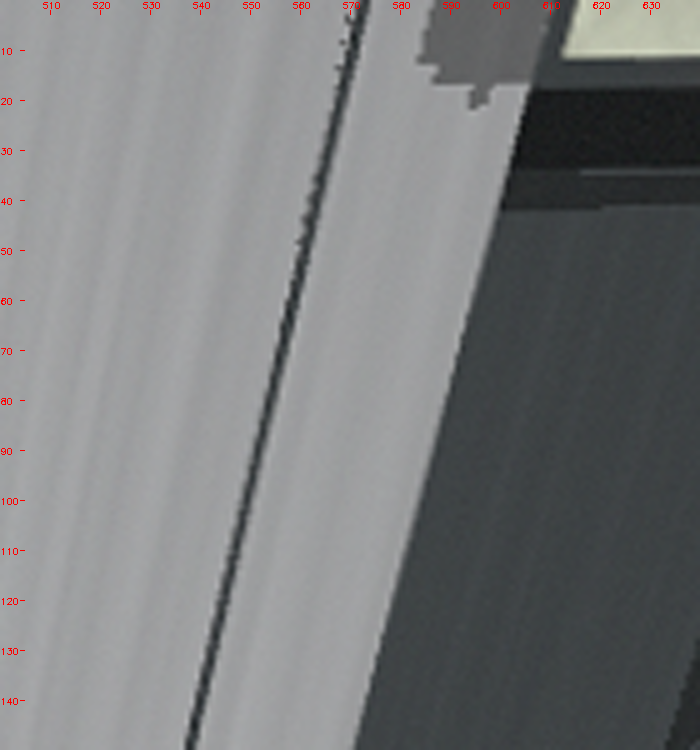

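Run:
```python
from h import *
m=arm.camera_model("wrist"); s,p,Rc=st(); print(p)
n=back(m,[[269,18],[273.5,148]],.057);f=back(m,[[606,17],[571,150]],.057)
zt=p[2]-.018+.008
L=back(m,[[281.5,10],[287,148]],zt);Rr=back(m,[[356.3,10],[352.3,148]],zt);l=back(m,[[285.5,115],[354,115]],zt)
for a in(n,f,L,Rr): d=a[0]-a[1]; print(a, np.arctan2(-d[0],d[1]), topress(a.mean(0)),topress(a[0])[0],topress(a[1])[0])
print(l,topress(l.mean(0)),np.linalg.norm(l[1]-l[0]), "line ahead of tcp", topress(l.mean(0))-topress(p))
```

```text
[ 0.4926 -0.0136  0.0777]
[[0.4703 0.1044 0.057 ]
 [0.4673 0.0393 0.057 ]] -0.046179493530440194 [-0.0811 -0.1163] -0.08064500277576897 -0.08154276243333129
[[0.639  0.0982 0.057 ]
 [0.6364 0.0322 0.057 ]] -0.03951906900316902 [ 0.088  -0.1174] 0.0881873131884005 0.08771749401384629
[[0.478  0.1043 0.0677]
 [0.4763 0.0402 0.0677]] -0.02711125345432407 [-0.0727 -0.1155] -0.07290579697323545 -0.07256657727887904
[[0.5131 0.1032 0.0677]
 [0.5112 0.0391 0.0677]] -0.02969189615048375 [-0.0377 -0.1156] -0.03781040069212428 -0.03763673163351997
[[0.4766 0.0572 0.0677]
 [0.5121 0.056  0.0677]] [-0.055  -0.1307] 0.035470932056084155 line ahead of tcp [-0.0005  0.0702]
```

Run:
```python
from h import *
f=arm.grab_frame("top"); m=arm.camera_model("top")
g=cv2.cvtColor(f,cv2.COLOR_RGB2GRAY).astype(float)
def vedge(cols,r0,r1,z,sign):
    pts=[]
    for c in cols:
        col=cv2.GaussianBlur(g[r0:r1,c:c+1],(1,3),0)[:,0]; d=np.diff(col)*sign
        k=int(np.argmax(d)); 
        if 0<k<len(d)-1:
            a,b,e=d[k-1],d[k],d[k+1]; k=k+.5*(a-e)/(a-2*b+e)
        pts.append([c,r0+k+.5])
    P=back(m,pts,z); A=np.polyfit(P[:,1],P[:,0],1); r=P[:,0]-np.polyval(A,P[:,1]); ok=abs(r)<.003
    A=np.polyfit(P[ok,1],P[ok,0],1); print("yaw",-np.arctan(A[0]),"x at y=-.05..",np.polyval(A,0),"n",ok.sum(),"res",r[ok].std())
vedge(range(275,355),132,146,.057,1)   # far bed edge dark tray->bed
vedge(range(325,355),194,206,.057,-1)
vedge(range(275,355),98,112,.036,-1)
```

```text
yaw -0.04067205092845672 x at y=-.05.. 0.6350165530933964 n 70 res 0.0007487266900226346
yaw -0.022164409368407332 x at y=-.05.. 0.47007370341441257 n 10 res 0.0009438712630148907
yaw -0.04294262088316371 x at y=-.05.. 0.7344305532526572 n 80 res 0.0001902656672394765
```

```bash
sed -i 's/^PX,PY,PYAW=.*/PX,PY,PYAW=.5582,.186,-.0425/' h.py
python3 - <<'E'
from h import *
plan(press(-.055,-.18,.0755),PYAW); plan(press(-.055,-.115,.0755),PYAW); plan(press(-.055,-.10,.0755),PYAW)
E
```

```text
t 21.1 p [ 0.4925 -0.0134  0.0777] yaw -0.03302155704428619 shift [  2.2   2.4 -22. ] rot [ 0.009 -0.001 -0.   ] deg 0.5 d 22.0 q [-0.59  0.27  0.64  1.94 -0.2   0.98  0.11] F [ 0.   0.4 -1.7] w 0.0148
t 21.1 p [ 0.4925 -0.0134  0.0777] yaw -0.03302155704428619 shift [  2.2   3.  -87. ] rot [ 0.009 -0.001 -0.   ] deg 0.5 d 87.0 q [-0.59  0.27  0.64  1.94 -0.2   0.98  0.11] F [ 0.   0.4 -1.7] w 0.0148
t 21.1 p [ 0.4925 -0.0134  0.0777] yaw -0.03302155704428619 shift [   2.3    3.1 -102. ] rot [ 0.009 -0.001 -0.   ] deg 0.5 d 102.0 q [-0.59  0.27  0.64  1.94 -0.2   0.98  0.11] F [ 0.   0.4 -1.7] w 0.0148
```

```bash
python3 -m creep '[[[1,2,-5],[0.009,0,0],1],[[2.5,2,-12],[0.009,0,0],1],[[3,2,-18],[0.009,0,0],1],[[3,2,-22],[0.009,0,0],1],[[3,2,-22],[0.009,0,0],1],[[3,2,-22],[0.009,0,0],1]]' 70
python3 - <<'E'
from h import *
plan(press(-.055,-.10,.0755),PYAW)
E
```

```text
t: 21.7
eef_pos: [0.4961, 0.0091, 0.0765]
orientation: [1.242, 1.189, -1.238]
force: [-6.1, 0.2, 19.2]
grip_width: 0.0152
t 21.7 p [0.4961 0.0091 0.0765] yaw -0.04201402174462959 shift [  1.1  -0.4 -79.3] rot [ 0.    -0.002 -0.002] deg 0.2 d 79.0 q [-0.62  0.28  0.63  1.94 -0.2   0.98  0.06] F [-6.1  0.2 19.2] w 0.0152
```

```bash
python3 -m creep '[[[-0.3,0,-3],[0,0,0],1],[[-0.3,0,-11],[0,0,0],1],[[-0.3,0,-19],[0,0,0],1],[[-0.3,-0.4,-27],[0,0,0],1],[[-0.3,-0.4,-35],[0,0,0],1],[[-0.3,-0.4,-41],[0,0,0],1],[[-0.3,-0.4,-45],[0,0,0],1],[[-0.3,-0.4,-45],[0,0,0],1],[[-0.3,-0.4,-45],[0,0,0],1]]' 70
python3 - <<'E'
from h import *
m=arm.camera_model("wrist"); f=arm.grab_frame("wrist"); cv2.imwrite("pics/w18.png",f[:,:,::-1])
plan(press(-.055,-.10,.0765),PYAW)
f=arm.grab_frame("side"); crop(f,180,340,130,300,4,"pics/s18.png",20)
E
```

```text
t: 22.6
eef_pos: [0.4975, 0.054, 0.0768]
orientation: [1.242, 1.189, -1.238]
force: [0.5, 0.1, -2.0]
grip_width: 0.0149
t 22.65 p [0.4976 0.0537 0.0769] yaw -0.042602474456193515 shift [  0.4  -0.  -34.8] rot [-0.    -0.002 -0.002] deg 0.2 d 35.0 q [-0.69  0.29  0.6   1.93 -0.2   0.98 -0.04] F [ 0.4  0.4 -1.5] w 0.0151
```

View pics/w18.png

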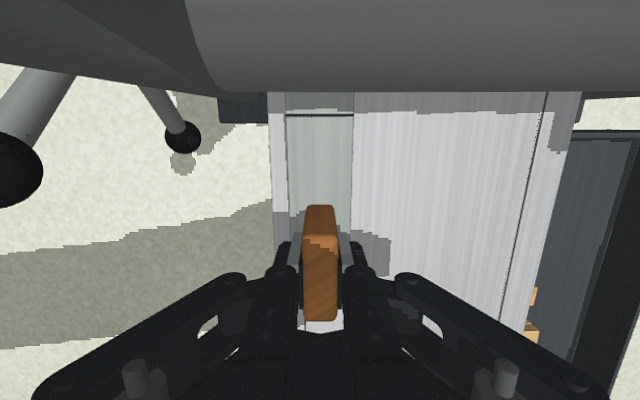

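View pics/s18.png

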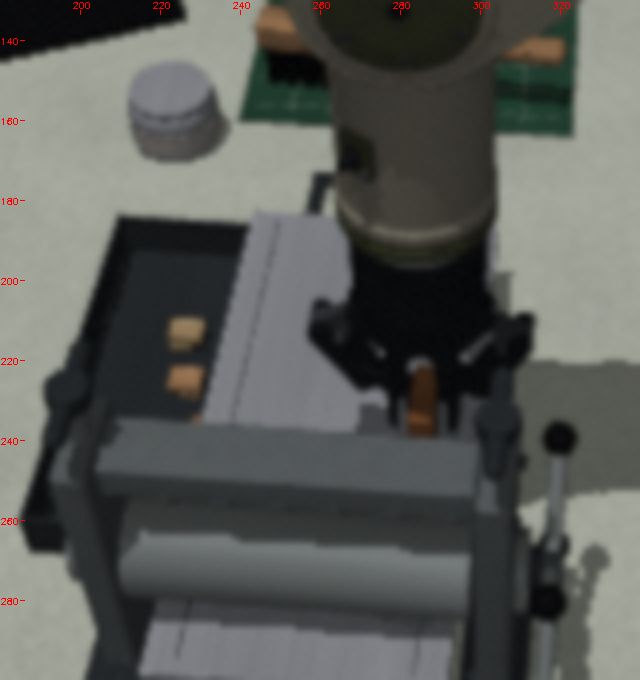

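```bash
cat >> h.py <<'E'
def silh(m,u,v):
    """press y of the roller axis such that ray through (u,v) is tangent to roller r=.03 at z=.098 (front-upper side)"""
    a=back(m,[[u,v]],.098)[0]; b=back(m,[[u,v]],.06)[0]
    pa,pb=topress(a),topress(b); A=np.array([pa[1],.098]);B=np.array([pb[1],.06]); d=(A-B)/np.linalg.norm(A-B)
    # dist from centre (yc,.098) to line: horizontal offset*|dz|
    return pa[1]+.03/abs(d[1])
E
python3 - <<'E'
from h import *
m=arm.camera_model("wrist"); f=arm.grab_frame("wrist"); crop(f,200,420,70,140,3,"pics/w19.png",10)
g=cv2.cvtColor(f,cv2.COLOR_RGB2GRAY).astype(float)
for c in (240,300,320,340,400,450,500):
    d=np.diff(g[75:105,c]); k=np.argmax(abs(d))+75.5+.5; print(c,k,silh(m,c,k))
s,p,Rc=st()
l=back(m,[[285.5,115],[354,115]],.0665); print("line",topress(l.mean(0)),"tcp",topress(p))
f=arm.grab_frame("top"); crop(f,300,390,120,230,5,"pics/t19.png")
E
```

```text
240 91.0 -0.02518187617437258
300 91.0 -0.0251585738448565
320 91.0 -0.02516073703448024
340 91.0 -0.02516788135352023
400 91.0 -0.025219081281309157
450 91.0 -0.025295382762656148
500 91.0 -0.025401355064860163
line [-0.0555 -0.0646] tcp [-0.0549 -0.1348]
```

View pics/w19.png

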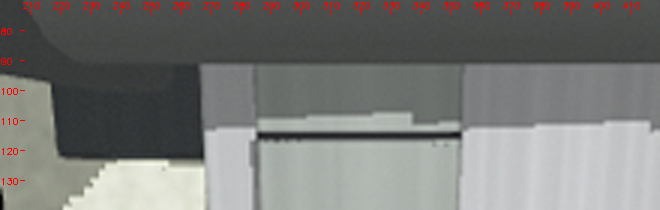

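View pics/t19.png

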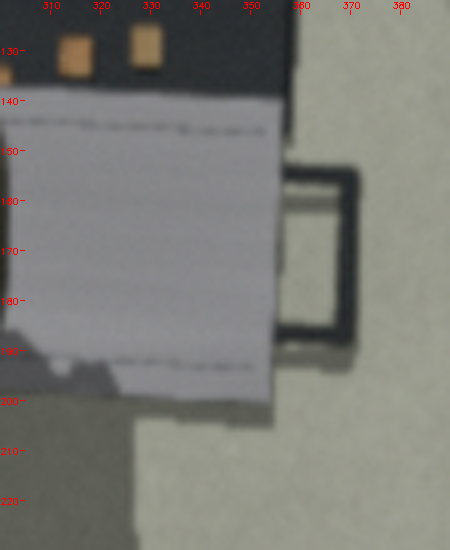

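Run:
```python
from h import *
m=arm.camera_model("wrist")
T=m["camera_from_world"]; o=-T[:3,:3].T@T[:3,3]; print(topress(o),o[2])
for v in (70,91,115):
  for z in (.19,.166,.098,.0665): print(v,z,topress(back(m,[[320,v]],z)[0]))
mt=arm.camera_model("top")
for uv in ([355.7,139.5],[354.2,200.5]): print(topress(back(mt,[uv],.057)[0]))
for uv in ([361.7,140.3],[360.3,200.3]): print(topress(back(mt,[uv],.057)[0]))
```

```text
[-0.0555 -0.0642] 0.21940713134898318
70 0.19 [-0.0555 -0.0601]
70 0.166 [-0.0554 -0.0568]
70 0.098 [-0.0553 -0.0474]
70 0.0665 [-0.0553 -0.0431]
91 0.19 [-0.0555 -0.062 ]
91 0.166 [-0.0554 -0.0602]
91 0.098 [-0.0554 -0.0552]
91 0.0665 [-0.0553 -0.0529]
115 0.19 [-0.0555 -0.0643]
115 0.166 [-0.0554 -0.0643]
115 0.098 [-0.0554 -0.0645]
115 0.0665 [-0.0553 -0.0645]
[ 0.0847 -0.3241]
[-0.0862 -0.3274]
[ 0.0833 -0.341 ]
[-0.0848 -0.3442]
```

Run:
```python
from h import *
mt=arm.camera_model("top"); ms=arm.camera_model("side")
# beam top face corner edges in initial top image
for uv in ([234,170],[248.5,170],[233.8,150],[249,150]): print(uv,topress(back(mt,[uv],.19)[0]))
# tray y extents
for uv in ([269.7,104],[359.5,108]): print("tray",topress(back(mt,[uv],.036)[0]))
# rails rear end y=130 (z?) 
for y in (-.018,.018): print(proj(mt,[press(0,y,.19)]))
for P in [(x,y) for x in(-.09,.09) for y in(-.018,.018)]: print(P,proj(ms,[press(*P,.19)]))
```

```text
[234, 170] [-0.0358 -0.013 ]
[248.5, 170] [-0.034  -0.0491]
[233.8, 150] [ 0.0144 -0.0095]
[249, 150] [ 0.0164 -0.0474]
tray [ 0.1788 -0.0767]
tray [ 0.1805 -0.3328]
[[236.857  155.8849]]
[[222.4353 155.157 ]]
(-0.09, -0.018) [[295.2305 248.398 ]]
(-0.09, 0.018) [[293.5305 263.2011]]
(0.09, -0.018) [[207.7813 242.4886]]
(0.09, 0.018) [[203.624  256.9909]]
```

Run:
```python
from h import *
i=cv2.imread("pics/top0.png")[:,:,::-1]; crop(i,195,285,90,220,6,"pics/t20.png")
```

```text
(no output)
```

View pics/t20.png

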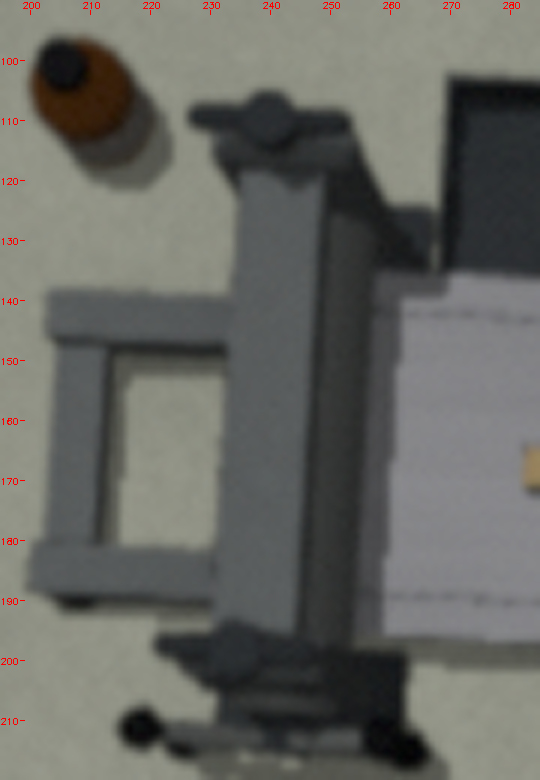

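```bash
sed -i 's/^PX,PY,PYAW=.*/PX,PY,PYAW=.5571,.1608,-.0425/' h.py; python3 -m creep '[[[0.3,0,-2],[0,0,0],1],[[0.3,0,-4],[0,0,0],1],[[0.3,0,-6],[0,0,0],1],[[0.3,0,-8],[0,0,0],1],[[0.3,0,-9.4],[0,0,0],1],[[0.3,0,-9.4],[0,0,0],1],[[0.3,0,-9.4],[0,0,0],1]]' 70
cat > chk.py <<'E'
from h import *
m=arm.camera_model("wrist"); f=arm.grab_frame("wrist"); crop(f,200,420,70,140,3,"pics/wchk.png",10)
g=cv2.cvtColor(f,cv2.COLOR_RGB2GRAY).astype(float)
import sys
for c in (292,320,346):
    seg=g[60:135,c]; d=np.diff(seg); k=np.argsort(-abs(d))[:4]+61; print(c,sorted(k),[round(silh(m,c,v)*1e3,1) for v in sorted(k)])
l=back(m,[[285.5,115],[354,115]],.0665); s,p,Rc=st(); print("line y if row115",topress(l.mean(0)),"tcp",topress(p)); plan(press(-.055,-.10,.0765),PYAW)
E
python3 chk.py
```

```text
t: 23.5
eef_pos: [0.4981, 0.0633, 0.0767]
orientation: [1.243, 1.189, -1.238]
force: [-0.2, -0.4, -0.8]
grip_width: 0.0151
292 [np.int64(117), np.int64(118), np.int64(128), np.int64(129)] [np.float64(-0.4), np.float64(-0.8), np.float64(-4.8), np.float64(-5.2)]
320 [np.int64(117), np.int64(118), np.int64(127), np.int64(128)] [np.float64(-0.4), np.float64(-0.8), np.float64(-4.4), np.float64(-4.8)]
346 [np.int64(116), np.int64(117), np.int64(130), np.int64(131)] [np.float64(-0.0), np.float64(-0.4), np.float64(-5.6), np.float64(-6.0)]
line y if row115 [-0.0554 -0.0297] tcp [-0.0548 -0.1   ]
t 23.55 p [0.4981 0.0632 0.0767] yaw -0.042635003152171225 shift [ 0.2 -0.2  0. ] rot [-0.    -0.002 -0.002] deg 0.2 d 0.0 q [-0.7   0.29  0.6   1.92 -0.2   0.98 -0.06] F [-0.2  0.1 -1.3] w 0.0151
```

View pics/wchk.png

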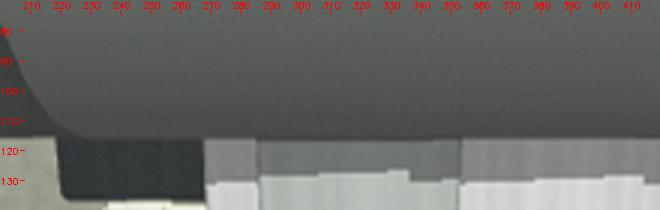

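```bash
python3 -m creep '[[[0.4,0,0.4],[0,0,0],1],[[0.4,0,0.4],[0,0,0],1],[[0.4,0,0.4],[0,0,0],1],[[0.4,0,0.4],[0,0,0],1],[[0.4,0,0.4],[0,0,0],1],[[0.4,0,0.4],[0,0,0],1],[[0.4,0,0.4],[0,0,0],1],[[0.4,0,0.4],[0,0,0],1],[[0.4,0,0.4],[0,0,0],1],[[0.4,0,0.4],[0,0,0],1],[[0.4,0,0.4],[0,0,0],1],[[0.4,0,0.4],[0,0,0],1],[[0.4,0,0.4],[0,0,0],1],[[0.4,0,0.4],[0,0,0],1],[[0.4,0,0.4],[0,0,0],1],[[0.4,0,0.4],[0,0,0],1]]' 70; python3 chk.py
```

```text
t: 25.15
eef_pos: [0.4981, 0.0632, 0.0766]
orientation: [1.244, 1.189, -1.237]
force: [-2.0, 3.1, 5.6]
grip_width: 0.0155
292 [np.int64(117), np.int64(118), np.int64(128), np.int64(129)] [np.float64(-0.5), np.float64(-0.9), np.float64(-4.9), np.float64(-5.3)]
320 [np.int64(117), np.int64(118), np.int64(127), np.int64(128)] [np.float64(-0.5), np.float64(-0.9), np.float64(-4.5), np.float64(-4.9)]
346 [np.int64(117), np.int64(118), np.int64(129), np.int64(130)] [np.float64(-0.5), np.float64(-0.9), np.float64(-5.3), np.float64(-5.7)]
line y if row115 [-0.0554 -0.0298] tcp [-0.0548 -0.1   ]
t 25.2 p [0.4981 0.0632 0.0766] yaw -0.04234313461440058 shift [ 0.1 -0.2  0. ] rot [ 0.    -0.003 -0.002] deg 0.2 d 0.0 q [-0.7   0.29  0.6   1.92 -0.2   0.98 -0.06] F [-2.6  2.8  6.4] w 0.0153
```

```bash
python3 -m creep '[[[-0.1,0,1],[0,0,0],1],[[-0.1,0,1],[0,0,0],1],[[-0.1,0,1],[0,0,0],1],[[0.1,0,1],[0,0,0],1],[[0.1,0,1],[0,0,0],1],[[0.1,0,1],[0,0,0],1],[[0.1,0,1],[0,0,0],1],[[0.1,0,1],[0,0,0],1],[[0.1,0,1],[0,0,0],1],[[0.1,0,1],[0,0,0],1],[[0.1,0,1],[0,0,0],1],[[0.1,0,1],[0,0,0],1],[[0.1,0,1],[0,0,0],1],[[0.1,0,1],[0,0,0],1],[[0.1,0,1],[0,0,0],1],[[0.1,0,1],[0,0,0],1]]' 70; python3 chk.py
```

```text
t: 26.8
eef_pos: [0.4981, 0.0621, 0.0766]
orientation: [1.243, 1.189, -1.237]
force: [-0.6, -1.9, 5.7]
grip_width: 0.0153
292 [np.int64(115), np.int64(117), np.int64(126), np.int64(127)] [np.float64(-0.9), np.float64(-1.7), np.float64(-5.3), np.float64(-5.7)]
320 [np.int64(115), np.int64(117), np.int64(124), np.int64(125)] [np.float64(-0.9), np.float64(-1.7), np.float64(-4.5), np.float64(-4.9)]
346 [np.int64(114), np.int64(116), np.int64(117), np.int64(128)] [np.float64(-0.5), np.float64(-1.3), np.float64(-1.7), np.float64(-6.1)]
line y if row115 [-0.0553 -0.031 ] tcp [-0.0547 -0.1012]
t 26.85 p [0.4981 0.062  0.0766] yaw -0.04247959248514013 shift [ 0.1 -0.3 -1.2] rot [ 0.    -0.003 -0.002] deg 0.2 d 1.0 q [-0.7   0.29  0.6   1.92 -0.2   0.98 -0.05] F [-1.3 -2.1  5.6] w 0.0149
```

View pics/wchk.png

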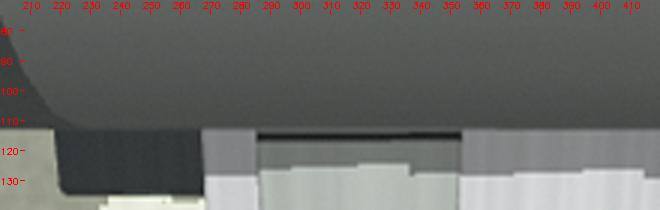

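```bash
python3 -m creep '[[[1.2,0,2],[0,0,0],1],[[1.2,0,7],[0,0,0],1],[[1.2,0,13],[0,0,0],1],[[1.2,0,20],[0,0,0],1],[[1.2,0,28],[0,0,0],1],[[1.2,0,36],[0,0,0],1],[[1.2,0,42],[0,0,0],1],[[1.2,0,45],[0,0,0],1],[[1.2,0,45],[0,0,0],1]]' 70
python3 - <<'E'
from h import *
plan(press(-.055,-.19,.0775),PYAW)
f=arm.grab_frame("top"); crop(f,300,390,120,230,5,"pics/t21.png")
E
```

```text
t: 27.75
eef_pos: [0.4978, 0.0192, 0.0766]
orientation: [1.246, 1.19, -1.232]
force: [-0.4, 4.1, 12.4]
grip_width: 0.0153
t 27.75 p [0.4978 0.0192 0.0766] yaw -0.041090261012260466 shift [-1.2 -1.9 46. ] rot [ 0.001 -0.006 -0.006] deg 0.5 d 46.0 q [-0.63  0.28  0.62  1.94 -0.2   0.98  0.04] F [-0.4  4.1 12.4] w 0.0153
```

View pics/t21.png

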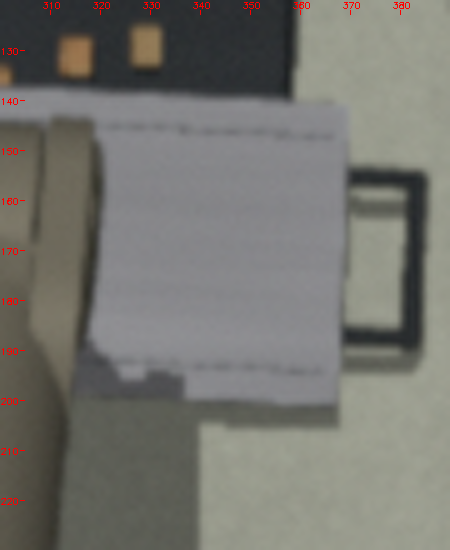

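```bash
python3 -m creep '[[[-0.7,-1,8],[0,-0.006,-0.006],1],[[-0.7,-2,20],[0,-0.006,-0.006],1],[[-0.7,-2,32],[0,-0.006,-0.006],1],[[-0.7,-2,44],[0,-0.006,-0.006],1],[[-6,-2,50],[0,-0.006,-0.006],1],[[-15,0,50],[0,-0.006,-0.006],1],[[-15,30,50],[0,-0.006,-0.006],1],[[-15,65,50],[0,-0.006,-0.006],1],[[-15,95,50],[0,-0.006,-0.006],1],[[-15,108,50],[0,-0.006,-0.006],1],[[-15,108,50],[0,-0.006,-0.006],1],[[-15,108,50],[0,-0.006,-0.006],1]]' 70
python3 - <<'E'
from h import *
plan(press(.055,-.185,.0785),PYAW)
f=arm.grab_frame("top"); crop(f,190,390,90,230,4,"pics/t22.png")
f=arm.grab_frame("wrist"); cv2.imwrite("pics/w22.png",f[:,:,::-1])
E
```

```text
t: 29.0
eef_pos: [0.6033, -0.0351, 0.092]
orientation: [1.238, 1.19, -1.24]
force: [0.4, -0.2, -1.4]
grip_width: 0.0149
t 29.0 p [ 0.6033 -0.0351  0.092 ] yaw -0.040708508475090964 shift [13.5  0.6 -8.8] rot [0.002 0.    0.001] deg 0.1 d 16.0 q [-0.45  0.5   0.62  1.63 -0.31  1.11  0.21] F [ 0.4 -0.2 -1.4] w 0.0149
```

View pics/t22.png

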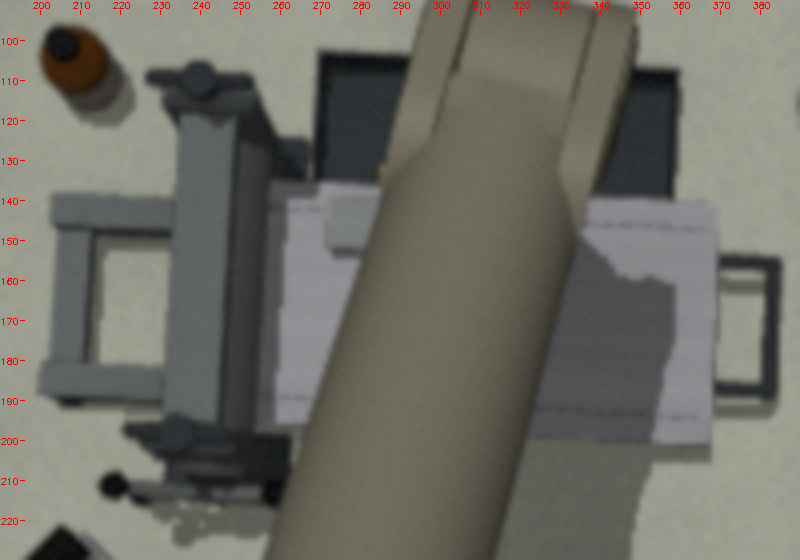

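View pics/w22.png

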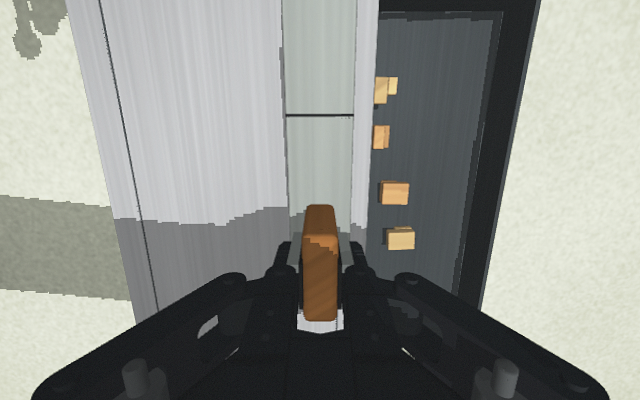

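```bash
python3 -m creep '[[[8,0.5,-3],[0.002,0,0],1],[[13,0.5,-8],[0.002,0,0],1],[[14.8,0.5,-9],[0.002,0,0],1],[[14.8,0.5,-9],[0.002,0,0],1],[[14.8,0.5,-9],[0.002,0,0],1]]' 70
python3 - <<'E'
from h import *
plan(press(.055,-.135,.077),PYAW)
E
```

```text
t: 29.6
eef_pos: [0.6036, -0.0259, 0.0772]
orientation: [1.24, 1.19, -1.241]
force: [0.2, -0.4, -2.4]
grip_width: 0.0149
t 29.6 p [ 0.6036 -0.0259  0.0772] yaw -0.04267307770943442 shift [  0.2   0.6 -49.6] rot [-0.    -0.     0.001] deg 0.1 d 50.0 q [-0.46  0.51  0.61  1.64 -0.32  1.09  0.2 ] F [ 0.2 -0.4 -2.4] w 0.0149
```

```bash
python3 -m creep '[[[0.4,0.5,-4],[0,0,0],1],[[0.4,0.5,-12],[0,0,0],1],[[0.4,0.5,-20],[0,0,0],1],[[0.4,0.5,-28],[0,0,0],1],[[0.4,0.5,-36],[0,0,0],1],[[0.4,0.5,-44],[0,0,0],1],[[0.4,0.5,-52],[0,0,0],1],[[0.4,0.5,-60],[0,0,0],1],[[0.4,0.5,-68],[0,0,0],1],[[0.4,0.5,-74],[0,0,0],1],[[0.4,0.5,-76],[0,0,0],1],[[0.4,0.5,-76],[0,0,0],1]]' 70; sed -i 's/(292,320,346)/(292,320,346)/' chk.py; python3 chk.py; python3 -c "
from h import *
plan(press(.055,-.1007,.0769),PYAW)"
```

```text
t: 30.8
eef_pos: [0.6073, 0.0503, 0.0767]
orientation: [1.24, 1.19, -1.241]
force: [0.8, -0.3, -2.3]
grip_width: 0.0153
292 [np.int64(111), np.int64(114), np.int64(116), np.int64(117)] [np.float64(-6.3), np.float64(-7.5), np.float64(-8.3), np.float64(-8.7)]
320 [np.int64(114), np.int64(116), np.int64(117), np.int64(118)] [np.float64(-7.5), np.float64(-8.3), np.float64(-8.7), np.float64(-9.1)]
346 [np.int64(112), np.int64(114), np.int64(116), np.int64(117)] [np.float64(-6.7), np.float64(-7.5), np.float64(-8.3), np.float64(-8.7)]
line y if row115 [ 0.0543 -0.0381] tcp [ 0.0549 -0.1088]
t 30.85 p [0.6073 0.0498 0.0768] yaw -0.04280463976987816 shift [   0.4 -109.9   -8.8] rot [-0.     0.     0.001] deg 0.1 d 110.0 q [-0.57  0.52  0.59  1.63 -0.32  1.09  0.07] F [-0.6 -0.6 -2.1] w 0.015
t 30.85 p [0.6073 0.0498 0.0768] yaw -0.04280463976987816 shift [-0.1  0.1 -8.1] rot [-0.     0.     0.001] deg 0.1 d 8.0 q [-0.57  0.52  0.59  1.63 -0.32  1.09  0.07] F [-0.6 -0.6 -2.1] w 0.015
```

View pics/wchk.png

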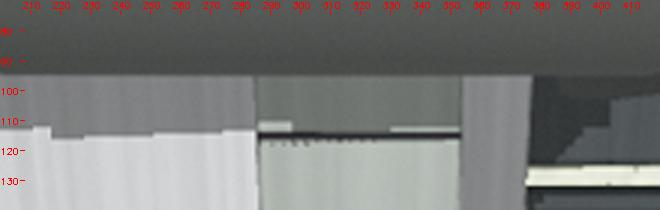

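```bash
python3 -m creep '[[[0.3,0.1,-2],[0,0,0],1],[[0.3,0.1,-4],[0,0,0],1],[[0.3,0.1,-6],[0,0,0],1],[[0.3,0.1,-7.8],[0,0,0],1],[[0.3,0.1,-7.8],[0,0,0],1],[[0.3,0.1,-7.8],[0,0,0],1]]' 70; python3 chk.py
```

```text
t: 31.45
eef_pos: [0.6079, 0.0579, 0.0766]
orientation: [1.24, 1.189, -1.241]
force: [-0.0, -0.1, 0.1]
grip_width: 0.0154
292 [np.int64(115), np.int64(116), np.int64(117), np.int64(126)] [np.float64(-0.3), np.float64(-0.7), np.float64(-1.1), np.float64(-4.7)]
320 [np.int64(115), np.int64(117), np.int64(128), np.int64(129)] [np.float64(-0.3), np.float64(-1.1), np.float64(-5.5), np.float64(-5.9)]
346 [np.int64(115), np.int64(116), np.int64(117), np.int64(128)] [np.float64(-0.3), np.float64(-0.7), np.float64(-1.1), np.float64(-5.5)]
line y if row115 [ 0.0546 -0.0305] tcp [ 0.0552 -0.1007]
t 31.5 p [0.6079 0.0579 0.0766] yaw -0.0425190914315043 shift [   0.2 -110.2   -0.6] rot [-0.    -0.     0.001] deg 0.0 d 110.0 q [-0.58  0.52  0.59  1.63 -0.32  1.09  0.05] F [ 0.2  0.2 -0. ] w 0.0147
```

View pics/wchk.png

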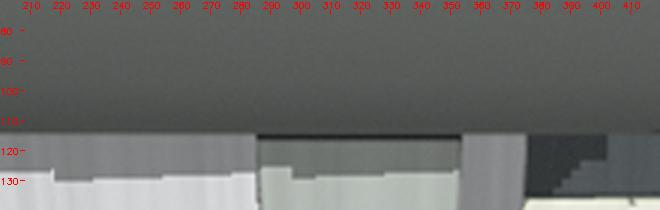

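Line level (roller edge at row 114.5, line at 115). Hold with light contact.

```bash
python3 -m creep '[[[0.3,0,0],[0,0,0],1],[[0.3,0,0],[0,0,0],1],[[0.3,0,0],[0,0,0],1],[[0.3,0,0],[0,0,0],1],[[0.3,0,0],[0,0,0],1],[[0.3,0,0],[0,0,0],1],[[0.3,0,0],[0,0,0],1],[[0.3,0,0],[0,0,0],1],[[0.3,0,0],[0,0,0],1],[[0.3,0,0],[0,0,0],1],[[0.3,0,0],[0,0,0],1],[[0.3,0,0],[0,0,0],1],[[0.3,0,0],[0,0,0],1],[[0.3,0,0],[0,0,0],1],[[0.3,0,0],[0,0,0],1],[[0.3,0,0],[0,0,0],1],[[0.3,0,0],[0,0,0],1],[[0.3,0,0],[0,0,0],1]]' 70; python3 chk.py
```

```text
t: 33.3
eef_pos: [0.6079, 0.0579, 0.0766]
orientation: [1.241, 1.19, -1.241]
force: [-2.0, -0.0, 5.7]
grip_width: 0.015
292 [np.int64(115), np.int64(116), np.int64(117), np.int64(126)] [np.float64(-0.3), np.float64(-0.7), np.float64(-1.1), np.float64(-4.7)]
320 [np.int64(115), np.int64(117), np.int64(128), np.int64(129)] [np.float64(-0.3), np.float64(-1.1), np.float64(-5.5), np.float64(-5.9)]
346 [np.int64(115), np.int64(117), np.int64(127), np.int64(128)] [np.float64(-0.3), np.float64(-1.1), np.float64(-5.1), np.float64(-5.5)]
line y if row115 [ 0.0546 -0.0304] tcp [ 0.0552 -0.1007]
t 33.35 p [0.608  0.0579 0.0766] yaw -0.04255868407086029 shift [   0.2 -110.2   -0.7] rot [-0.    -0.     0.001] deg 0.0 d 110.0 q [-0.58  0.52  0.59  1.63 -0.32  1.09  0.05] F [-2.8  0.   5.1] w 0.0155
```

```bash
python3 -m creep '[[[-0.3,0,5],[0,0,0],1],[[-0.3,0,17],[0,0,0],1],[[-0.3,0,30],[0,0,0],1],[[-0.3,0,43],[0,0,0],1],[[-0.3,0,56],[0,0,0],1],[[-0.3,0,68],[0,0,0],1],[[-0.3,0,80],[0,0,0],1],[[-0.3,0,92],[0,0,0],1],[[-30,0,105],[0,0,0],1],[[-60,0,120],[0,0,0],1],[[-85,-10,140],[0,0,0],1],[[-85,-30,160],[0,0,0],1],[[-85,-30,160],[0,0,0],1]]' 70
python3 - <<'E'
from h import *
plan([.4908,-.4544,.13],.0625-np.pi/2)
E
```

```text
t: 34.65
eef_pos: [0.5691, -0.106, 0.1628]
orientation: [1.245, 1.185, -1.245]
force: [0.1, -1.2, -2.1]
grip_width: 0.0151
t 34.65 p [ 0.5691 -0.106   0.1628] yaw -0.048983205570566 shift [ 33.1 -61.2 351.8] rot [ 1.459  0.    -0.001] deg 83.6 d 359.0 q [-0.4   0.38  0.68  1.63 -0.25  1.22  0.28] F [ 0.1 -1.2 -2.1] w 0.0151
```

```bash
python3 -m creep '[[[3,-6,35],[0.14,0,0],1],[[6,-12,70],[0.28,0,0],1],[[9,-18,105],[0.42,0,0],1],[[12,-24,140],[0.56,0,0],1],[[15,-30,175],[0.7,0,0],1],[[18,-36,210],[0.84,0,0],1],[[21,-42,245],[0.98,0,0],1],[[24,-48,280],[1.12,0,0],1],[[27,-54,315],[1.26,0,0],1],[[30,-61,340],[1.4,0,0],1],[[33,-61,352],[1.459,0,0],1],[[33,-61,352],[1.459,0,0],1],[[33,-61,352],[1.459,0,0],1]]' 70
python3 - <<'E'
from h import *
f=arm.grab_frame("side"); crop(f,180,340,60,210,4,"pics/s23.png",20)
plan([.4908,-.4544,.022],.0625-np.pi/2)
E
```

```text
t: 35.95
eef_pos: [0.491, -0.4542, 0.1294]
orientation: [2.188, 0.071, -2.189]
force: [0.3, 0.2, -2.3]
grip_width: 0.0148
t 36.0 p [ 0.4916 -0.4536  0.1297] yaw -1.5048969708220648 shift [107.7   0.8   0.9] rot [ 0.003 -0.     0.   ] deg 0.2 d 108.0 q [ 0.11  0.72  0.96  1.41 -0.59  1.32 -0.41] F [-0.  -0.1 -2.8] w 0.0153
```

View pics/s23.png

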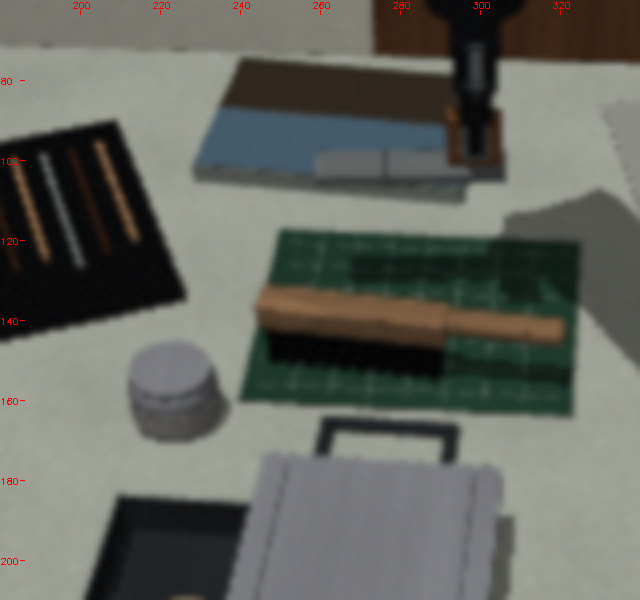

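```bash
python3 -m creep '[[[35,1,1],[0,0,0],1],[[70,1,1],[0,0,0],1],[[95,1,1],[0,0,0],1],[[107,1,1],[0,0,0],1],[[107.5,1,1],[0,0,0],1],[[107.5,1,1],[0,0,0],1]]' 70
python3 - <<'E'
from h import *
plan([.4908,-.4544,.022],.0625-np.pi/2)
E
```

```text
t: 36.6
eef_pos: [0.4919, -0.4539, 0.023]
orientation: [2.188, 0.075, -2.185]
force: [0.1, -1.1, -2.1]
grip_width: 0.0153
t 36.6 p [ 0.4919 -0.4539  0.023 ] yaw -1.5023996592549491 shift [1.  0.4 1.1] rot [ 0.006 -0.002 -0.   ] deg 0.3 d 2.0 q [ 0.14  0.82  0.88  1.5  -0.67  1.15 -0.36] F [ 0.1 -1.1 -2.1] w 0.0153
```

```bash
python3 -m creep '[[[0.8,0,0],[0,0,0],1],[[0.8,0,0],[0,0,0],1],[[0.8,0,0],[0,0,0],0.6],[[0.8,0,0],[0,0,0],0],[[0.8,0,0],[0,0,0],0],[[0.8,0,0],[0,0,0],0],[[0.8,0,0],[0,0,0],0],[[-30,0,0],[0,0,0],0],[[-75,0,0],[0,0,0],0],[[-125,0,0],[0,0,0],0],[[-175,0,0],[0,0,0],0],[[-225,-30,0],[0,0,0],0],[[-270,-70,0],[0,0,0],0],[[-290,-120,0],[0,0,0],0],[[-290,-120,0],[0,0,0],0]]' 70
python3 - <<'E'
from h import *
f=arm.grab_frame("top"); cv2.imwrite("pics/t24.png",f[:,:,::-1]); crop(f,130,210,160,240,7,"pics/t24b.png")
for d in arm.boxes_of("top","block"): print(d)
plan([.467,.394,.2])
E
```

```text
t: 38.1
eef_pos: [0.4842, -0.3319, 0.3158]
orientation: [2.191, 0.077, -2.179]
force: [-0.3, 0.7, -0.7]
grip_width: 0.0856
{'position': [0.4622, 0.3939, 0.0054], 'confidence': 0.71}
t 38.2 p [ 0.4848 -0.3317  0.3151] yaw -1.497929945611693 shift [ 115.2 -725.1  -34.5] rot [ 0.    -0.005 -0.   ] deg 0.3 d 735.0 q [-0.22  0.43  1.11  1.36 -0.39  1.57 -0.65] F [ 0.4 -0.  -0.4] w 0.0853
```

View pics/t24.png

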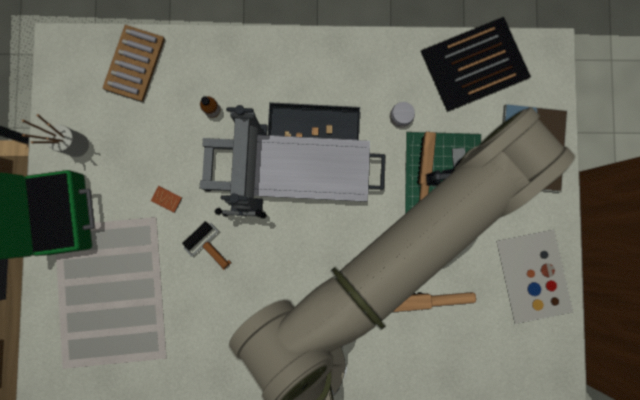

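View pics/t24b.png

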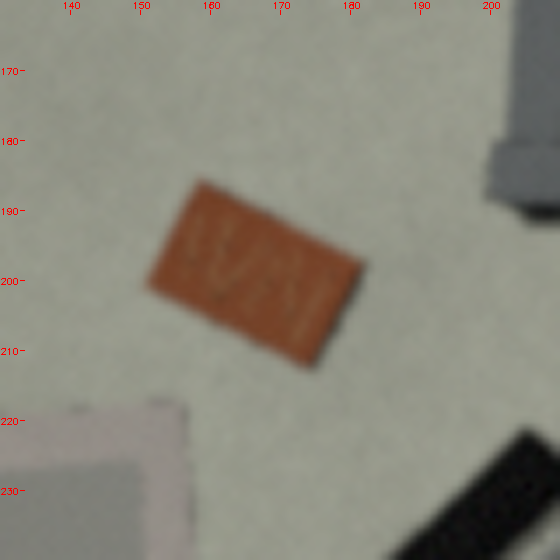

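Run:
```python
from h import *
m=arm.camera_model("top"); b=back(m,[[158.5,185.5],[182,197.3],[174.5,212.2],[151,200.7]],.008); print(b,b.mean(0))
d=(b[0]+b[3]-b[1]-b[2])/2; print(np.arctan2(d[1],d[0]),np.linalg.norm(d),np.linalg.norm(b[0]-b[3]))
y=np.arctan2(d[1],d[0])-np.pi/2
c=b.mean(0)
plan([c[0],c[1],.30],y); plan([c[0],c[1],.18],y)
```

```text
[[0.5009 0.4195 0.008 ]
 [0.4675 0.3515 0.008 ]
 [0.4247 0.3717 0.008 ]
 [0.4571 0.4395 0.008 ]] [0.4626 0.3956 0.008 ]
1.1190460909466955 0.075431517782318 0.04819820537687329
t 38.2 p [ 0.4848 -0.3317  0.3151] yaw -1.497929945611693 shift [  15.2 -727.   -30.7] rot [-1.046 -0.005 -0.003] deg 59.9 d 728.0 q [-0.22  0.43  1.11  1.36 -0.39  1.57 -0.65] F [ 0.4 -0.  -0.4] w 0.0853
t 38.2 p [ 0.4848 -0.3317  0.3151] yaw -1.497929945611693 shift [ 135.2 -727.   -30.1] rot [-1.046 -0.005 -0.003] deg 59.9 d 740.0 q [-0.22  0.43  1.11  1.36 -0.39  1.57 -0.65] F [ 0.4 -0.  -0.4] w 0.0853
```

```bash
python3 -m creep '[[[0,-45,0],[-0.07,0,0],0],[[0,-90,0],[-0.14,0,0],0],[[0,-135,0],[-0.21,0,0],0],[[0,-180,0],[-0.28,0,0],0],[[0,-225,0],[-0.35,0,0],0],[[0,-270,0],[-0.42,0,0],0],[[0,-315,-5],[-0.49,0,0],0],[[0,-360,-10],[-0.56,0,0],0],[[0,-405,-15],[-0.63,0,0],0],[[0,-450,-20],[-0.7,0,0],0],[[0,-495,-25],[-0.77,0,0],0],[[0,-540,-30],[-0.84,0,0],0],[[0,-585,-30],[-0.9,0,0],0],[[0,-630,-30],[-0.96,0,0],0],[[0,-680,-30],[-1.04,0,0],0],[[40,-727,-30],[-1.046,0,0],0],[[90,-727,-30],[-1.046,0,0],0],[[120,-727,-30],[-1.046,0,0],0],[[120,-727,-30],[-1.046,0,0],0],[[120,-727,-30],[-1.046,0,0],0]]' 70
python3 - <<'E'
from h import *
plan([.4626,.3956,.10],1.119-np.pi/2)
f=arm.grab_frame("wrist"); cv2.imwrite("pics/w25.png",f[:,:,::-1])
f=arm.grab_frame("top"); cv2.imwrite("pics/t25.png",f[:,:,::-1])
E
```

```text
t: 40.2
eef_pos: [0.4631, 0.3946, 0.1956]
orientation: [1.537, 0.956, -1.531]
force: [0.4, -0.4, 1.4]
grip_width: 0.0852
t 40.2 p [0.4631 0.3946 0.1956] yaw -0.45355185315381047 shift [95.6 -1.4 -0.6] rot [-0.002 -0.001 -0.005] deg 0.3 d 96.0 q [-1.25  0.42  0.67  1.5  -0.26  1.31 -1.01] F [ 0.4 -0.4  1.4] w 0.0852
```

View pics/w25.png

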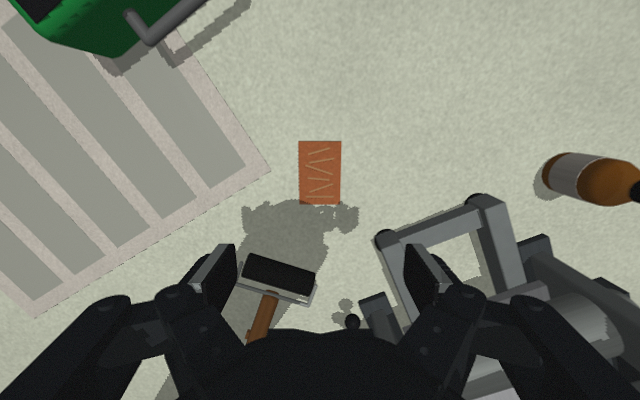

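View pics/t25.png

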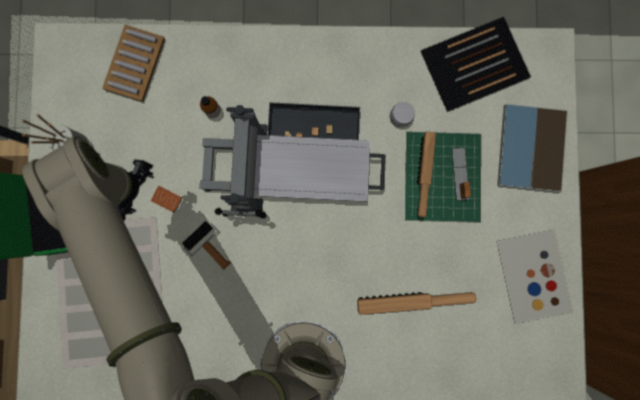

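```bash
python3 -m creep '[[[45,-1,0],[0,0,0],0.3],[[90,-1,0],[0,0,0],0.3],[[130,-1,0],[0,0,-0.005],0.3],[[160,-1,0],[0,0,-0.005],0.3],[[180,-1,0],[0,0,-0.005],0.3],[[185,-1,0],[0,0,-0.005],0.3],[[185,-1,0],[0,0,-0.005],0.3]]' 40
python3 - <<'E'
from h import *
plan([.4626,.3956,.003],1.119-np.pi/2)
f=arm.grab_frame("wrist"); cv2.imwrite("pics/w26.png",f[:,:,::-1])
E
```

```text
t: 41.0
eef_pos: [0.4659, 0.3969, 0.0145]
orientation: [1.543, 0.962, -1.529]
force: [0.7, 0.2, 0.3]
grip_width: 0.0601
t 41.0 p [0.4659 0.3969 0.0145] yaw -0.4538761183850432 shift [11.5 -2.4  2.7] rot [-0.002 -0.008 -0.002] deg 0.5 d 12.0 q [-1.19  0.6   0.58  1.68 -0.39  0.97 -0.92] F [0.7 0.2 0.3] w 0.0601
```

View pics/w26.png

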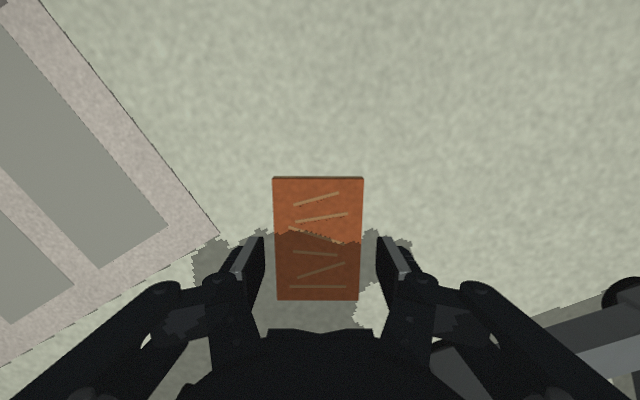

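```bash
python3 -m creep '[[[5,-1,1],[0,-0.008,0],0.3],[[9,-1,1],[0,-0.008,0],0.3],[[12,-1,1],[0,-0.008,0],0.3],[[12,-1,1],[0,-0.008,0],0.3]]' 40
python3 - <<'E'
from h import *
plan([.4626,.3956,.0],1.119-np.pi/2)
E
```

```text
t: 41.45
eef_pos: [0.4647, 0.3967, 0.0029]
orientation: [1.536, 0.958, -1.533]
force: [-0.4, -0.3, 0.2]
grip_width: 0.0601
t 41.45 p [0.4647 0.3967 0.0029] yaw -0.453658171736787 shift [ 2.9 -1.4  1.9] rot [-0.002 -0.001 -0.002] deg 0.2 d 4.0 q [-1.18  0.62  0.58  1.68 -0.4   0.96 -0.92] F [-0.4 -0.3  0.2] w 0.0601
```

```bash
python3 -m creep '[[[3,0,0],[0,0,0],0.3],[[3,0,0],[0,0,0],0.3]]' 40; python3 -m creep '[[[2,0,0],[0,0,0],0.3],[[2,0,0],[0,0,0],0.3]]' 40;python3 -m creep '[[[2,0,0],[0,0,0],0.3],[[2,0,0],[0,0,0],0.3]]' 40
```

```text
t: 41.65
eef_pos: [0.4644, 0.3966, -0.0006]
orientation: [1.535, 0.958, -1.534]
force: [0.6, -0.3, -0.1]
grip_width: 0.0595
t: 41.85
eef_pos: [0.4642, 0.3964, -0.0029]
orientation: [1.535, 0.958, -1.534]
force: [-0.1, 0.3, 0.2]
grip_width: 0.0599
t: 42.05
eef_pos: [0.4644, 0.3965, -0.0048]
orientation: [1.535, 0.958, -1.534]
force: [-0.1, -0.5, 1.6]
grip_width: 0.0597
```

```bash
python3 -m creep '[[[-2.2,0,0],[0,0,0],0.3],[[-2.2,0,0],[0,0,0],0.6],[[-2.2,0,0],[0,0,0],0.8],[[-2.2,0,0],[0,0,0],1],[[-2.2,0,0],[0,0,0],1],[[-2.2,0,0],[0,0,0],1]]' 40;python3 -m creep '[[[-20,0,0],[0,0,0],1],[[-50,0,0],[0,0,0],1],[[-95,0,0],[0,0,0],1],[[-120,0,0],[0,0,0],1],[[-120,0,0],[0,0,0],1]]' 40
python3 - <<'E'
from h import *
f=arm.grab_frame("wrist"); cv2.imwrite("pics/w27.png",f[:,:,::-1])
plan(press(0,-.15,.3),PYAW)
E
```

```text
t: 42.65
eef_pos: [0.4648, 0.3967, -0.002]
orientation: [1.536, 0.958, -1.533]
force: [-1.2, -0.7, 5.7]
grip_width: 0.0485
t: 43.15
eef_pos: [0.4666, 0.398, 0.1223]
orientation: [1.543, 0.96, -1.528]
force: [0.1, 0.3, 0.2]
grip_width: 0.0485
t 43.2 p [0.4654 0.3974 0.1198] yaw -0.4537357829176346 shift [-180.9  246.6  309.2] rot [-0.411 -0.004 -0.003] deg 23.6 d 435.0 q [-1.23  0.49  0.64  1.59 -0.31  1.17 -0.98] F [-0.2  1.1 -1.8] w 0.0485
```

View pics/w27.png

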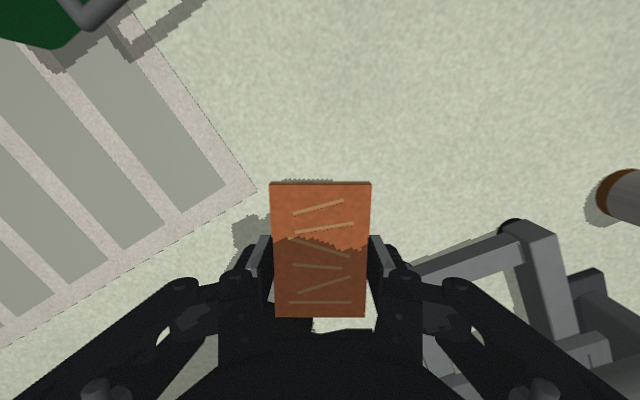

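Run:
```python
from h import *
m=arm.camera_model("wrist"); s,p,Rc=st(); b=back(m,[[269.5,184],[371.3,184],[365,317],[275.5,317]],p[2]+.010)
print(Rc.inv().apply(b-p)*1e3)
```

```text
[[ -9.8989 -24.5444 -38.1642]
 [ -9.7709  24.5538 -38.1339]
 [-10.0992  24.7889  37.818 ]
 [-10.2287 -24.9202  37.7605]]
```

```bash
python3 -m creep '[[[-45,0,0],[0,0,0],1],[[-90,0,0],[0,0,0],1],[[-135,5,5],[0,0,0],1],[[-170,20,25],[-0.03,0,0],1],[[-181,45,57],[-0.08,0,0],1],[[-181,72,90],[-0.12,0,0],1],[[-181,98,123],[-0.16,0,0],1],[[-181,125,157],[-0.2,0,0],1],[[-181,152,190],[-0.25,0,0],1],[[-181,178,223],[-0.3,0,0],1],[[-181,205,257],[-0.34,0,0],1],[[-181,230,288],[-0.38,0,0],1],[[-181,247,309],[-0.411,0,0],1],[[-181,247,309],[-0.411,0,0],1],[[-181,247,309],[-0.411,0,0],1]]' 60
python3 - <<'E'
from h import *
plan(press(0,-.15,.12),PYAW)
f=arm.grab_frame("wrist"); cv2.imwrite("pics/w28.png",f[:,:,::-1])
f=arm.grab_frame("top"); crop(f,190,490,90,235,2,"pics/t28.png",20)
E
```

```text
t: 44.7
eef_pos: [0.5508, 0.0106, 0.2988]
orientation: [1.245, 1.188, -1.239]
force: [1.2, 0.5, -1.1]
grip_width: 0.0481
t 44.7 p [0.5508 0.0106 0.2988] yaw -0.04449942806419922 shift [178.8  -0.4   0.2] rot [-0.002 -0.002 -0.002] deg 0.2 d 179.0 q [-0.75  0.24  0.83  1.49 -0.18  1.49  0.04] F [ 1.2  0.5 -1.1] w 0.0481
```

View pics/w28.png

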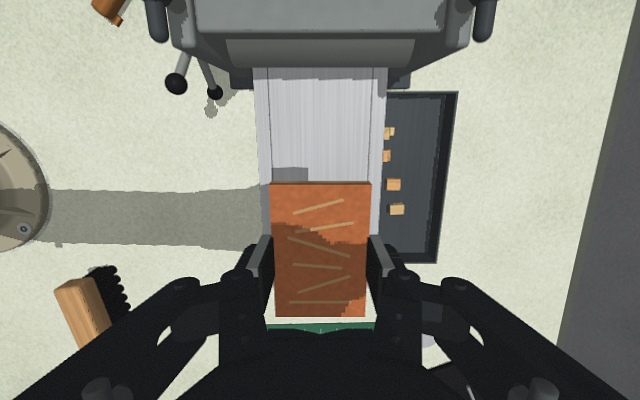

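View pics/t28.png

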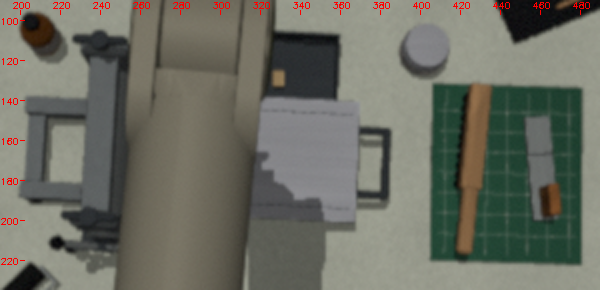

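```bash
python3 -m creep '[[[45,0,0],[0,0,0],1],[[95,0,0],[0,0,0],1],[[140,0,0],[0,0,0],1],[[180,0,0],[0,0,0],1],[[208,0,0],[0,0,0],1],[[215,0,0],[0,0,0],1],[[215,0,0],[0,0,0],1],[[215,0,0],[0,0,0],1]]' 60
python3 - <<'E'
from h import *
plan(press(0,-.15,.06),PYAW)
f=arm.grab_frame("wrist"); cv2.imwrite("pics/w29.png",f[:,:,::-1])
m=arm.camera_model("wrist"); np.save("/tmp/T29",m["camera_from_world"])
E
```

```text
t: 45.6
eef_pos: [0.5525, 0.0137, 0.0856]
orientation: [1.243, 1.189, -1.234]
force: [1.0, -0.5, -0.4]
grip_width: 0.0479
t 45.6 p [0.5525 0.0137 0.0856] yaw -0.04017180450994991 shift [25.6 -1.8  2.9] rot [ 0.002 -0.003 -0.004] deg 0.3 d 26.0 q [-0.68  0.42  0.76  1.79 -0.34  1.06  0.16] F [ 1.  -0.5 -0.4] w 0.0479
```

View pics/w29.png

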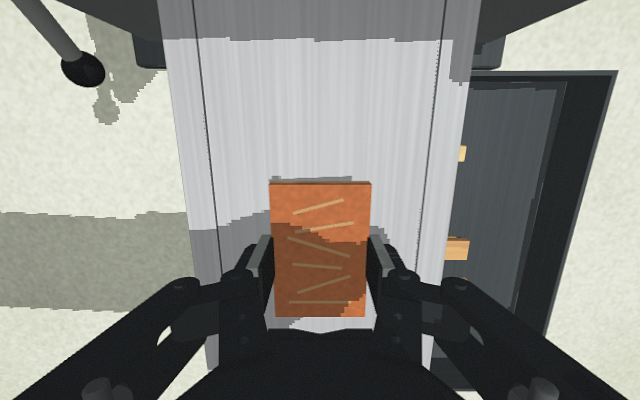

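Run:
```python
from h import *
m=arm.camera_model("wrist"); f=arm.grab_frame("wrist"); g=cv2.cvtColor(f,cv2.COLOR_RGB2GRAY).astype(float)
sat=(f.max(2).astype(float)-f.min(2))
s,p,Rc=st(); print("tcp",topress(p))
L=[];Rr=[]
for v in (100,115,130,150,170,190):
    dl=np.diff(sat[v,150:205]); l=150+np.argmin(dl)+1
    dr=np.diff(g[v,425:500]); r=425+np.argmin(dr)+1
    a,b=back(m,[[l,v],[r,v]],.057); print(v,l,r,topress(a),topress(b),(topress(a)+topress(b))/2)
```

```text
tcp [ 0.0019 -0.1475]
100 171 465 [-0.0837 -0.0692] [ 0.0846 -0.0689] [ 0.0005 -0.069 ]
115 173 431 [-0.0838 -0.0774] [ 0.0661 -0.0771] [-0.0088 -0.0773]
130 175 461 [-0.0838 -0.0859] [ 0.0848 -0.0856] [ 0.0005 -0.0858]
150 178 465 [-0.0837 -0.0976] [ 0.0888 -0.0974] [ 0.0026 -0.0975]
170 181 456 [-0.0836 -0.1097] [ 0.0851 -0.1096] [ 0.0008 -0.1096]
190 183 453 [-0.084  -0.1224] [ 0.0849 -0.1223] [ 0.0005 -0.1223]
```

```bash
python3 -m creep '[[[12,-1.3,2],[0.002,-0.003,-0.004],1],[[24,-1.3,2],[0.002,-0.003,-0.004],1],[[27,-1.3,2],[0.002,-0.003,-0.004],1],[[29,-1.3,2],[0.002,-0.003,-0.004],1],[[29,-1.3,2],[0.002,-0.003,-0.004],1]]' 60
python3 - <<'E'
from h import *
plan(press(0.0006,-.15,.056),PYAW)
E
```

```text
t: 46.2
eef_pos: [0.5513, 0.0115, 0.0565]
orientation: [1.241, 1.189, -1.24]
force: [0.1, 0.3, -0.4]
grip_width: 0.0481
t 46.2 p [0.5513 0.0115 0.0565] yaw -0.04278130827948736 shift [0.5 0.1 0.6] rot [-0.    -0.    -0.001] deg 0.0 d 1.0 q [-0.66  0.46  0.74  1.81 -0.37  1.    0.18] F [ 0.1  0.3 -0.4] w 0.0481
```

```bash
python3 -m creep '[[[0.7,0,0.5],[0,0,0],1],[[0.7,0,0.5],[0,0,0],1],[[0.7,0,0.5],[0,0,0],0.35],[[0.7,0,0.5],[0,0,0],0.25],[[0.7,0,0.5],[0,0,0],0.25],[[0.7,0,0.5],[0,0,0],0.25],[[-10,0,0.5],[0,0,0],0.2],[[-50,0,0.5],[0,0,0],0],[[-100,0,0.5],[0,0,0],0],[[-130,0,20],[0,0,0],0],[[-130,0,60],[0,0,0],0],[[-130,0,60],[0,0,0],0],[[-130,0,60],[0,0,0],0]]' 60
python3 - <<'E'
from h import *
plan(press(0,-.4,.2),PYAW)
f=arm.grab_frame("wrist"); cv2.imwrite("pics/w30.png",f[:,:,::-1])
f=arm.grab_frame("top"); crop(f,190,490,90,235,2,"pics/t30.png",20)
E
```

```text
t: 47.5
eef_pos: [0.5485, -0.05, 0.1874]
orientation: [1.244, 1.186, -1.241]
force: [0.4, 1.3, -0.8]
grip_width: 0.0854
t 47.5 p [ 0.5485 -0.05    0.1874] yaw -0.04587042104198204 shift [-12.8   0.3 189. ] rot [-0.003 -0.001 -0.002] deg 0.2 d 189.0 q [-0.64  0.32  0.84  1.67 -0.25  1.26  0.2 ] F [ 0.4  1.3 -0.8] w 0.0854
```

View pics/w30.png

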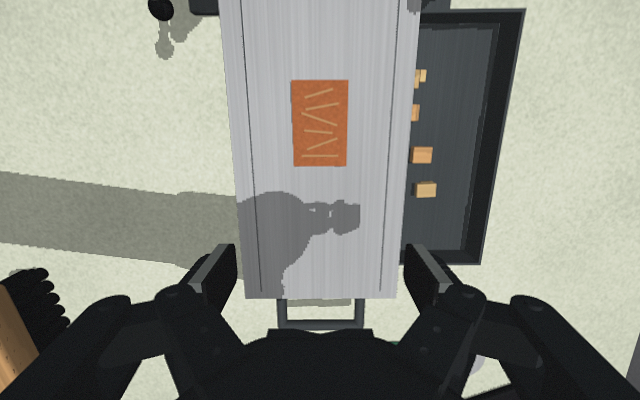

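```bash
python3 -m creep '[[[0,0,45],[0,0,0],0.5],[[0,0,90],[0,0,0],1],[[0,0,135],[0,0,0],1],[[0,0,180],[0,0,0],1],[[0,0,215],[0,0,0],1],[[0,0,219],[-0.003,0,0],1],[[0,0,219],[-0.003,0,0],1],[[0,0,219],[-0.003,0,0],1]]' 60
python3 - <<'E'
from h import *
plan(press(0,-.43,.04),PYAW)
f=arm.grab_frame("wrist"); cv2.imwrite("pics/w31.png",f[:,:,::-1])
f=arm.grab_frame("top"); crop(f,190,490,90,235,2,"pics/t31.png",20)
E
```

```text
t: 48.4
eef_pos: [0.5401, -0.2644, 0.1858]
orientation: [1.238, 1.193, -1.235]
force: [0.4, -0.1, -0.5]
grip_width: 0.0
t 48.4 p [ 0.5401 -0.2644  0.1858] yaw -0.03669209200894588 shift [145.8  -1.    4.8] rot [ 0.006 -0.002  0.   ] deg 0.4 d 146.0 q [-0.22  0.46  0.86  1.54 -0.36  1.31  0.65] F [ 0.4 -0.1 -0.5] w 0.0
```

View pics/w31.png

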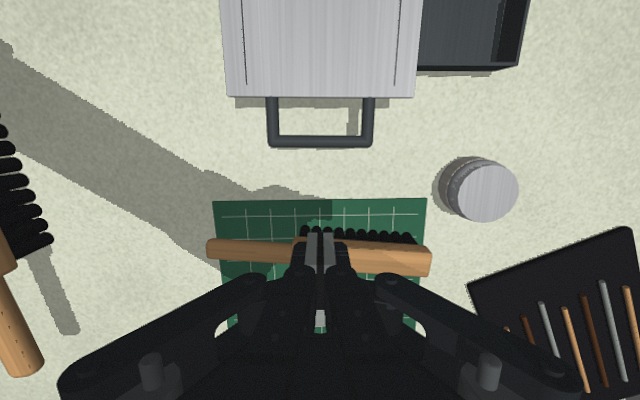

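View pics/t31.png

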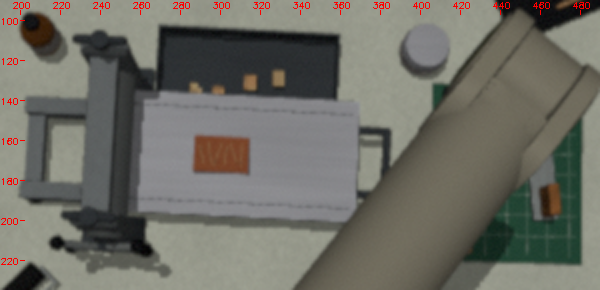

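```bash
python3 -m creep '[[[40,-1,5],[0.006,0,0],1],[[85,-1,5],[0.006,0,0],1],[[125,-1,5],[0.006,0,0],1],[[143,-1,5],[0.006,0,0],1],[[146,-1,5],[0.006,0,0],1],[[146,-1,5],[0.006,0,0],1]]' 60
python3 - <<'E'
from h import *
m=arm.camera_model("wrist"); f=arm.grab_frame("wrist"); cv2.imwrite("pics/w32.png",f[:,:,::-1])
plan(press(0,-.40,.04),PYAW);plan(press(0,-.16,.04),PYAW)
E
```

```text
t: 49.1
eef_pos: [0.5396, -0.2678, 0.0402]
orientation: [1.24, 1.192, -1.238]
force: [-0.2, 0.2, 0.7]
grip_width: -0.0002
t 49.15 p [ 0.5401 -0.2684  0.0412] yaw -0.04049888133713166 shift [  1.3  -1.2 -29.6] rot [ 0.002 -0.002 -0.002] deg 0.2 d 30.0 q [-0.15  0.61  0.77  1.68 -0.48  1.05  0.74] F [ 0.7 -0.7  0.5] w 0.0002
t 49.15 p [ 0.5401 -0.2684  0.0412] yaw -0.04049888133713166 shift [   1.6   -0.7 -269.6] rot [ 0.002 -0.002 -0.002] deg 0.2 d 270.0 q [-0.15  0.61  0.77  1.68 -0.48  1.05  0.74] F [ 0.7 -0.7  0.5] w 0.0002
```

View pics/w32.png

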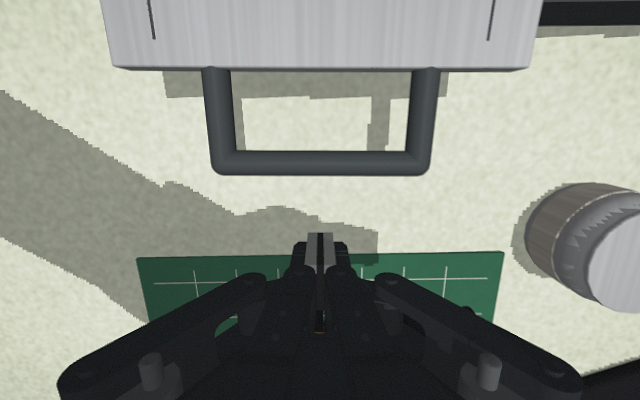

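Fingers centred behind the bar. Push.

```bash
python3 -m creep '[[[1,-1,-12],[0.002,0,0],1],[[1,-1,-22],[0.002,0,0],1],[[1,-1,-29],[0.002,0,0],1],[[1,-1,-36],[0.002,0,0],1],[[1,-1,-44],[0.002,0,0],1],[[1,-1,-54],[0.002,0,0],1],[[1,-1,-65],[0.002,0,0],1],[[1,-1,-77],[0.002,0,0],1],[[1,-1,-90],[0.002,0,0],1],[[1,-1,-103],[0.002,0,0],1],[[1,-1,-116],[0.002,0,0],1],[[1,-1,-129],[0.002,0,0],1],[[1,-1,-142],[0.002,0,0],1],[[1,-1,-155],[0.002,0,0],1],[[1,-1,-168],[0.002,0,0],1],[[1,-1,-180],[0.002,0,0],1],[[1,-1,-190],[0.002,0,0],1],[[1,-1,-198],[0.002,0,0],1],[[1,-1,-202],[0.002,0,0],1],[[1,-1,-202],[0.002,0,0],1]]' 60
python3 - <<'E'
from h import *
m=arm.camera_model("wrist"); f=arm.grab_frame("wrist"); cv2.imwrite("pics/w33.png",f[:,:,::-1])
f=arm.grab_frame("top"); crop(f,140,390,90,235,3,"pics/t33.png",20)
plan(press(0,-.147,.04),PYAW)
E
```

```text
t: 51.15
eef_pos: [0.5475, -0.0659, 0.0408]
orientation: [1.242, 1.189, -1.238]
force: [0.0, 0.3, 0.3]
grip_width: 0.0
t 51.25 p [ 0.5467 -0.0661  0.0404] yaw -0.0421897911429915 shift [  0.6   0.7 -80.1] rot [ 0.    -0.002 -0.   ] deg 0.1 d 80.0 q [-0.55  0.51  0.79  1.83 -0.43  0.98  0.37] F [-0.8  0.2  0.4] w 0.0001
```

View pics/w33.png

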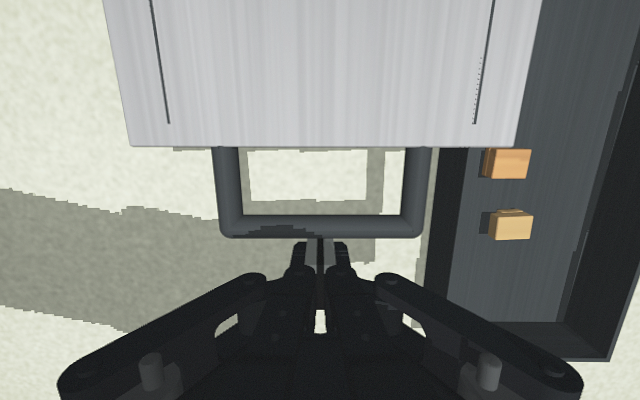

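View pics/t33.png

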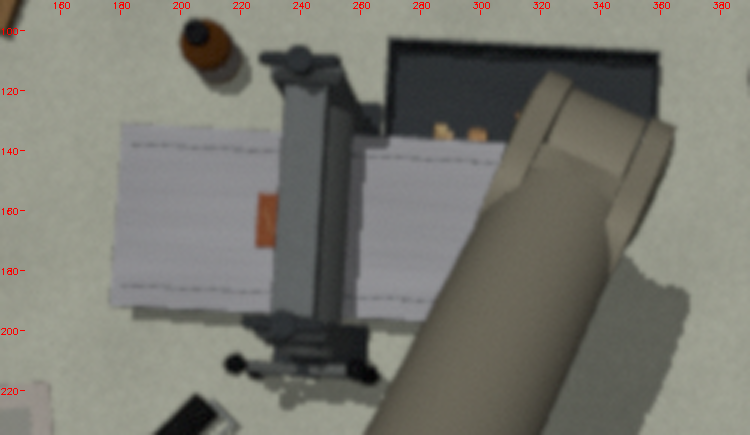

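```bash
python3 -m creep '[[[0,0.5,-4],[0,0,0],1],[[0,0.5,-10],[0,0,0],1],[[0,0.5,-18],[0,0,0],1],[[0,0.5,-27],[0,0,0],1],[[0,0.5,-36],[0,0,0],1],[[0,0.5,-45],[0,0,0],1],[[0,0.5,-53],[0,0,0],1],[[0,0.5,-60],[0,0,0],1],[[0,0.5,-66],[0,0,0],1],[[0,0.5,-71],[0,0,0],1],[[0,0.5,-75],[0,0,0],1],[[0,0.5,-76],[0,0,0],1]]' 60; python3 -m creep '[[[0,0,-2],[0,0,0],1],[[0,0,-3],[0,0,0],1],[[0,0,-4],[0,0,0],1],[[0,0,-4],[0,0,0],1]]'; python3 -c "
from h import *
plan(press(0,-.147,.04),PYAW)"
```

```text
t: 52.45
eef_pos: [0.5502, 0.0106, 0.0404]
orientation: [1.241, 1.192, -1.238]
force: [-2.8, -3.9, -0.2]
grip_width: -0.0
t: 52.85
eef_pos: [0.5503, 0.0145, 0.0404]
orientation: [1.242, 1.191, -1.239]
force: [-2.8, -3.4, 0.5]
grip_width: -0.0002
t 52.85 p [0.5503 0.0145 0.0404] yaw -0.04164163727249126 shift [0.4 0.6 0.5] rot [ 0.001 -0.003  0.   ] deg 0.2 d 1.0 q [-0.69  0.5   0.78  1.83 -0.42  0.98  0.22] F [-2.8 -3.4  0.5] w -0.0002
```

Still 4 N (friction only); continue until the stop.

```bash
python3 -m creep '[[[0,0,-2],[0,0,0],1],[[0,0,-2.5],[0,0,0],1]]'; python3 -m creep '[[[0,0,-2],[0,0,0],1],[[0,0,-2.5],[0,0,0],1]]';python3 -m creep '[[[0,0,-2],[0,0,0],1],[[0,0,-2.5],[0,0,0],1]]'
```

```text
t: 53.05
eef_pos: [0.5503, 0.0147, 0.0404]
orientation: [1.241, 1.189, -1.241]
force: [-3.0, -10.4, 0.6]
grip_width: -0.0002
t: 53.25
eef_pos: [0.5503, 0.0147, 0.0404]
orientation: [1.241, 1.185, -1.244]
force: [-2.5, -11.1, 0.4]
grip_width: -0.0002
t: 53.45
eef_pos: [0.5502, 0.0146, 0.0404]
orientation: [1.241, 1.182, -1.247]
force: [-2.5, -10.9, 0.3]
grip_width: -0.0
```

```bash
python3 -m creep '[[[0,0,-3],[0,0,0],1],[[0,0,-4],[0,0,0],1],[[0,0,5],[0,0,0],1],[[0,0,30],[0,0,0],1],[[-20,0,60],[0,0,0],1],[[-60,0,90],[0,0,0],1],[[-100,0,130],[0,0,0],1],[[-140,0,175],[0,0,0],1],[[-160,0,220],[0,0,0],1],[[-160,0,260],[0,0,0],0.5],[[-160,0,280],[0,0,0],0],[[-160,0,280],[0,0,0],0]]'
python3 - <<'E'
from h import *
f=arm.grab_frame("wrist"); cv2.imwrite("pics/w34.png",f[:,:,::-1])
f=arm.grab_frame("top"); cv2.imwrite("pics/t34f.png",f[:,:,::-1]); crop(f,120,390,90,235,2,"pics/t34.png",20)
f=arm.grab_frame("side"); crop(f,150,350,60,400,2,"pics/s34.png",20)
m=arm.camera_model("top")
E
```

```text
t: 54.65
eef_pos: [0.5359, -0.2687, 0.203]
orientation: [1.245, 1.176, -1.25]
force: [0.4, 0.1, 0.1]
grip_width: 0.0434
```

View pics/t34f.png

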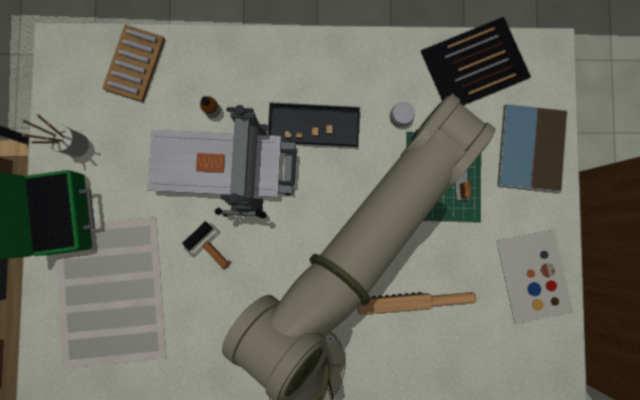

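View pics/t34.png

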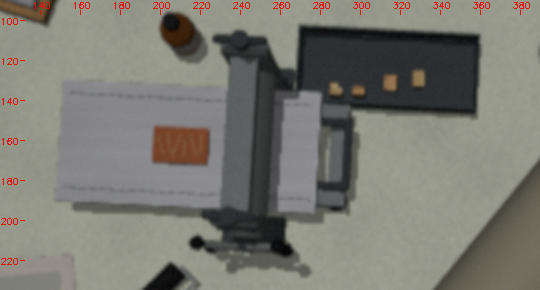

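View pics/s34.png

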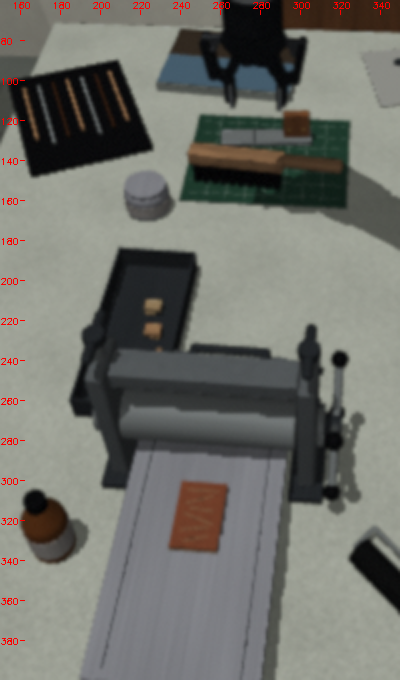

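Run:
```python
from h import *
m=arm.camera_model("top"); f=arm.grab_frame("top")
crop(f,140,300,120,205,5,"pics/t35.png")
for uv in ([281,135.5],[279.5,196],[151,130.5],[148,189.5],[368.8,141]): print(uv,topress(back(m,[uv],.057)[0]))
print(arm.get_state()["t"])
```

```text
[281, 135.5] [ 0.0854 -0.09  ]
[279.5, 196] [-0.084 -0.095]
[151, 130.5] [0.0808 0.2717]
[148, 189.5] [-0.0842  0.268 ]
[368.8, 141] [ 0.0824 -0.3357]
54.85
```

View pics/t35.png

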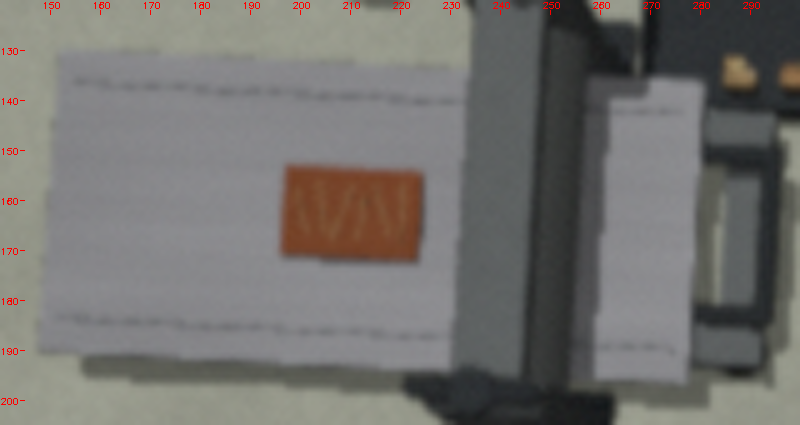

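```bash
python3 -c "
from bench import arm
print(arm.close_job())"
```

```text
the job is handed in; nothing more can be done
None
```

The press job is done and was handed in at about 55 s, with no step left out.

- **Offcuts:** There were four on the bed. I swept them into the tray in two brush passes without touching them by hand, and the last pictures show all four in the tray and the bed clear.
- **Gauge:** I checked the gap about 55 mm from the roller's middle at each end, near first and then far. The wrist camera showed the scribed line within about 1 mm of the roller's front. I held it there for over 1.5 s each time, with the blade resting lightly on the bed.
- **Block:** It lay face up, square and midway across the bed, wholly in front of the roller and with the bed fully out.
- **Bed:** I pushed it by its handle until it stopped dead. The push force rose from about 4 N to 11 N with no further movement. In the top picture its travel measures about 0.25 m, and the block is behind the roller.
- **Brush, gauge and the rest:** The brush and gauge are back on the mat. The bottle, ink tin and ink roller look unmoved in the last picture.

Two things did not go as first planned:

- **Press position:** My first estimate along the bed's travel was about 25 mm off. The cause was that the bed started about 20 mm in from fully out. I corrected it from the wrist camera's view of the roller before either gauge reading.
- **Bed dragged:** The first gauge contact pressed at about 20 N and pulled the bed roughly 16 mm inward. I dragged it back to fully out with the gauge before the far-end check.

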